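# Build up the open pole of a high-current terminal

## Task

Build up the open pole of the two-pole terminal block like the finished pole beside it: thread the white ceramic spacer onto the steel stud first, then the big flat washer on top of the spacer, then the brown shouldered bushing with its neck down, turning it until it slips over the stud's flats and is pushed fully home on the washer. Press gently, the ceramic and the moulding are brittle, and leave the nut and the small washer where they lie.

Things in the scene. Friction and masses are not known exactly. Their poses are not given: they have to be found in the camera images.
- post_seat (a point): Foot of the open pole: on the stud's axis, at the top face of the copper bar on which the stack is built, 28 mm above the bench. Fixed; z up, y towards the finished pole. The terminal block is black, 100 mm (x) by 240 mm (y), 22 mm high; two copper bars 52 mm wide lie across it along x, and a rib half-way between the poles rises 8 mm above the bars.
- stud_step (a point): On the stud's axis at the step, 52 mm above the copper bar; axes as post_seat. Below it: steel body 22 mm round with two flats 15 mm apart. Above it: M14 thread (14 mm round) up to 68 mm. Sharp step. The stud is fixed; its flats lie along this point's x axis give or take 40 degrees. That angle is NOT reported: see it from above, or turn the bushing on the step under light load until it drops.
- finished_pole (a point): Top of the finished pole (fixed), the pattern for the job: spacer, washer, bushing and a thin nut on a stud, 68 mm above its copper bar, 58 mm across at the widest, 130 mm from the open pole's axis. Axes as post_seat.
- spacer_mid (a point): White ceramic tube, 46 mm outside, 25 mm bore, 30 mm tall, about 0.1 kg, standing on the bench. The point is its centre, half-way up (15 mm); z along its axis. Either end may be down; it passes over the stud at any angle. It cracks if pressed along the stack with more than 60 N.
- washer_mid (a point): The big flat steel washer, 58 mm outside, 32 mm hole, 8 mm thick, about 0.11 kg, lying flat on the bench. The point is its centre, half-way up (4 mm); z along its axis. Either face may be down; it lies loose round the stud until the bushing's neck centres it.
- bushing_mid (a point): Brown moulded bushing, 24 mm tall, about 0.05 kg, standing neck down. Round head 44 mm in diameter, 18 mm high, above a round neck 30 mm in diameter, 6 mm long. The point is on its axis, 12 mm above the foot of the neck; z up, away from the neck. It cracks if pressed on the washer with over 60 N or jammed on the stud with over 90 N.
- bushing_foot (a point): Centre of the foot of the bushing's neck; axes as bushing_mid. The neck tapers slightly, to 27 mm at its foot. The through hole is 25 mm round with two flats 16.5 mm apart, parallel to this point's x axis: it passes the stud's body only when turned to within about 5 degrees of the stud's flats (or half a turn from that). Fully home the foot is 32 mm above the copper bar, the head on the washer.
- nut: Hexagon nut, 22 mm across flats, 8 mm high, not used now. Origin: centre of its underside.
- small_washer: Small steel washer, 40 mm outside, 17 mm hole, 5 mm thick, not used. Origin: centre of its underside.
Not all that is in view belongs to the job. What is shaped like the part that bears washer_mid but turquoise is not meant.

How it is judged (in metres and radians):
On the way, in this order (a step that is already met when the one before it is completed fails the run):
1. the spacer stands on the copper bar, round the stud, let go (horizontal distance between spacer_mid and post_seat below 0.004 m and z of spacer_mid in the frame of post_seat between 0.013 and 0.017 m and (angle between spacer_mid's own z axis and vertical below 0.06 rad or angle between spacer_mid's own z axis and vertical above 3.08 rad) and contact force between the fingers and spacer below 0.1 N), for 0.2 s.
2. the big washer lies flat on the spacer, round the stud, let go (horizontal distance between spacer_mid and post_seat below 0.004 m and z of spacer_mid in the frame of post_seat between 0.013 and 0.017 m and (angle between spacer_mid's own z axis and vertical below 0.06 rad or angle between spacer_mid's own z axis and vertical above 3.08 rad) and horizontal distance between washer_mid and post_seat below 0.006 m and z of washer_mid in the frame of post_seat between 0.032 and 0.036 m and (angle between washer_mid's own z axis and vertical below 0.06 rad or angle between washer_mid's own z axis and vertical above 3.08 rad) and contact force between the fingers and washer below 0.1 N), for 0.2 s.
3. the bushing is over the stud's flats and fully home, with the spacer and washer below it (horizontal distance between spacer_mid and post_seat below 0.004 m and z of spacer_mid in the frame of post_seat between 0.013 and 0.017 m and (angle between spacer_mid's own z axis and vertical below 0.06 rad or angle between spacer_mid's own z axis and vertical above 3.08 rad) and horizontal distance between washer_mid and post_seat below 0.006 m and z of washer_mid in the frame of post_seat between 0.032 and 0.036 m and (angle between washer_mid's own z axis and vertical below 0.06 rad or angle between washer_mid's own z axis and vertical above 3.08 rad) and horizontal distance between bushing_mid and post_seat below 0.003 m and z of bushing_mid in the frame of post_seat between 0.042 and 0.046 m and angle between bushing_mid's own z axis and vertical below 0.06 rad), for 0.2 s.
At the end, for the whole second after the job is handed in: The spacer stands on the copper bar, the big washer lies on it and the bushing's head sits on the washer with its neck in the washer's hole, all round the stud: each within 2 mm of its seated height, upright within 0.06 rad, within 4 mm of the stud's axis (bushing 3 mm), at rest and let go (all of step 1 and z of washer_mid in the frame of post_seat between 0.032 and 0.036 m and (angle between washer_mid's own z axis and vertical below 0.06 rad or angle between washer_mid's own z axis and vertical above 3.08 rad) and horizontal distance between washer_mid and post_seat below 0.004 m and horizontal distance between bushing_mid and post_seat below 0.003 m and z of bushing_mid in the frame of post_seat between 0.042 and 0.046 m and angle between bushing_mid's own z axis and vertical below 0.06 rad and linear speed of each of spacer, washer, bushing below 0.02 m/s and contact force between the fingers and washer below 0.1 N and contact force between the fingers and bushing below 0.1 N); the robot touches nothing.
It fails at once if one of the parts is pressed or dropped on the stud, the copper bar or the part below it with more than 60 N, or the bushing is jammed on the stud with more than 90 N (contact force between spacer and terminal above 60 N or contact force between any of spacer, washer and stud above 60 N or contact force between washer and spacer above 60 N or contact force between bushing and washer above 60 N or contact force between bushing and stud above 90 N).
It fails at once if the nut or the small washer is moved more than 25 mm (distance of any of nut, small_washer from where it was at the start of the episode above 0.025 m).
It also fails if it takes over 72 s, if anything falls off the work surface, if the arm or the gripper's body presses on something with over 40 N, if the wrist force passes 120 N, or if a joint passes its speed limit or range.

## Robot

A 6-joint arm with a two-finger parallel gripper is mounted at the origin on the work surface. World frame = base frame: x ahead of the robot, y to its left, z up, the work surface at z = 0. Lengths are in mm, angles in rad, forces in N, time in s.
With the tool pointing down it reaches from about 300 to 775 mm from the base axis. Payload 14.6 kg.
Tool frame: the origin (TCP) lies on the centre line of the jaws, within the pads' length; the fingertips stand 22 mm ahead of it and the grasp point (between the pads) lies 3 mm ahead of it (manip.tcp_to_tips is the distance from the TCP to the fingertips, in mm); z points along the fingers, y is the direction in which the jaws open and shut (so a half turn about z gives the same grasp; the last joint's range is limited). The gripper opens to 94 mm and grips with 3 to 60 N. Pads are 16 mm wide; open, the fingers measure 119 mm over their backs; the gripper's body (75 mm by 177 mm) begins 78 mm behind the grasp point.
Start: joints at [-1.24, 0.3, 1.521, -0, 1.321, -0.067], TCP at [213.057, -507.046, 200.146] pointing down, gripper open.
Joint ranges: [-3.03, 3.03], [-0.79, 2.21], [0.23, 2.52], [-1.04, 4.18], [0, 3.07], [-2.55, 2.55]. Speed limits (rad/s): [2.22, 2.22, 2.57, 3.14, 3.14, 3.14].

## Interface

Orientations are given as [roll, pitch, yaw] about the fixed x, y, z axes, in that order (R = Rz(yaw) Ry(pitch) Rx(roll)).
In Python, from cell import manip, vision, workorder gives the robot as it stands.
- The arm moves only by the tool carry_out, never from a script. Its argument "deltas" is a list of rows, each a list of 3 entries, a list of its own where there are three numbers: the shift along the tool's x, y, z in cm, then the turn about the tool's z in degrees, then the opening, from 0 (shut) to 1 (fully open). A call has 1 to 20 rows; each row shifts and turns the commanded pose from where the row before left it, along the tool's axes as they then stand; what a row does not reach is not made up. A row lasts 1/12 s, in which the tool goes at most 41.7 mm and 7.16 degrees, less where a joint would pass 70% of its speed; a pose out of reach is approached as far as the arm can. A call with a gripper value outside its range is refused whole. The fingers move at their own pace and stop on an object; "grip_force" is the grip in N (left out, the last holds). Time passes only in rows, so rows that do not move let the fingers close. It gives the time, the measured TCP pose, the force and the opening at its end, in the units of the state.
- manip.read_state(): the state, without advancing time (a new reading comes with each control period).
- vision.camera(name): name is "scene" or "top" or "wrist"; returns (picture, depth): 400x640x3 uint8, red, green, blue; 400x640 float32, mm along the optical axis (not along the pixel's ray), 0 where there is no reading.
- vision.calibration(name): a dict with "mtx" (3x3 intrinsics, pixels), "eye" and "orientation" of the camera in the world. Camera axes: x right, y down, z forward; pixel columns grow to the right and rows downward; lengths in mm; the calibration is good to about 2 mm. The wrist camera is an equidistant fisheye: a pixel r from the principal point sees the ray r / f radians off the axis. A picture is of the moment at which its call begins: read the wrist's pose just before it. calibration takes no time and is no camera call; for the wrist camera it gives the pose at the moment of the call.
- workorder.sign_off(): hands the job in, once; it reports no verdict.
The state is a dict: "clock": time; "joints": joint angles; "qd": joint speeds; "effort": joint torques, N m; "eef_pos": TCP position; "eef_rot": TCP orientation; "wrist_force": force on the tool from outside, world axes, zero at the start; "moment": the same for the moment, N m; "finger_gap": finger opening in mm.
Only numpy, scipy, OpenCV 4.12 (cv2) and the standard library are available. Lean on these libraries where they do the work, as an engineer would, in place of code of your own. Each camera call takes 0.05 s, during which the arm holds its last target.

## Working session

There is one attempt and no reset: what is moved stays moved. The work goes in short steps, Python scripts to look and compute and a tool call to move; the robot and the scene stay as the last step left them, time stands still between calls to the robot, and variables do not carry over. Pictures are saved under pics/ and viewed, and the job is handed in when it is done.

Besides the shell and the picture viewer there is one more tool, called after ">>>" as name(argument=value, ...), one argument or row to a line, values as JSON. carry_out: Moves the arm, as the interface text tells. Its arguments: {"type":"object","properties":{"deltas":{"type":"array","items":{"type":"array"}},"grip_force":{"type":"number"}},"required":["deltas"]}

```bash
ls; mkdir -p pics; python3 - <<'E'
from cell import manip, vision, workorder
import cv2
print(manip.read_state(), manip.tcp_to_tips)
for n in ("scene","top","wrist"):
    c=vision.calibration(n); print(n,c)
    p,d=vision.camera(n)
    cv2.imwrite(f"pics/{n}0.png",p[:,:,::-1])
    import numpy as np; np.save(f"pics/{n}0.npy",d)
E
```

```text
pics
{'clock': 0.0, 'joints': array([-1.23960135e+00,  3.00443790e-01,  1.52158338e+00, -6.48623073e-05,
        1.32070739e+00, -6.65953627e-02]), 'qd': array([ 0.00026983, -0.00032554,  0.00046279, -0.00185432,  0.00154039,
        0.00045997]), 'effort': array([-6.75796782e-04, -5.31808412e+01, -3.52740920e+01,  7.08032283e-02,
        2.43821600e-02, -1.43544225e-04]), 'eef_pos': array([ 212.95488021, -506.80382712,  199.60034396]), 'eef_rot': array([-3.14044909e+00, -1.33030878e-05,  3.97806419e-01]), 'wrist_force': array([-1.20509817, -0.04946366, -0.13017752]), 'moment': array([ 0.04639122, -0.03551929, -0.04060271]), 'finger_gap': 93.84554899114738} 22.0
scene {'mtx': array([[394.48263657,   0.        , 319.0519976 ],
       [  0.        , 394.48263657, 194.87666426],
       [  0.        ,   0.        ,   1.        ]]), 'eye': array([870.44268315, 179.54831894, 813.76086714]), 'orientation': array([-2.63790429,  0.01227742,  2.12017238])}
top {'mtx': array([[373.52382474,   0.        , 315.00170591],
       [  0.        , 373.52382474, 203.2006883 ],
       [  0.        ,   0.        ,   1.        ]]), 'eye': array([474.30290426, -53.10302196, 894.03310354]), 'orientation': array([-3.06295043e+00, -2.06530524e-03, -1.58238460e+00])}
wrist {'mtx': array([[309.70691629,   0.        , 316.35899397],
       [  0.        , 309.70691629, 200.60179423],
       [  0.        ,   0.        ,   1.        ]]), 'eye': array([ 275.4702462 , -479.97380173,  383.46648003]), 'orientation': array([ 2.90292912e+00,  1.69205919e-03, -1.17303103e+00])}
```

View pics/top0.png

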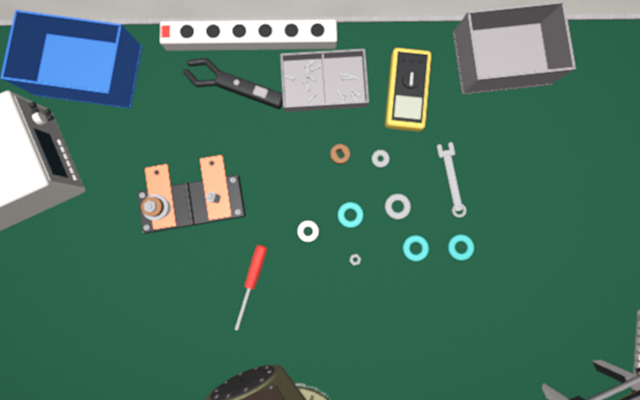

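View pics/scene0.png

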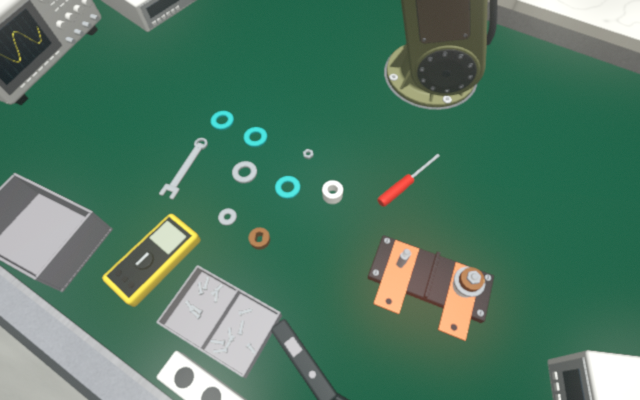

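View pics/wrist0.png

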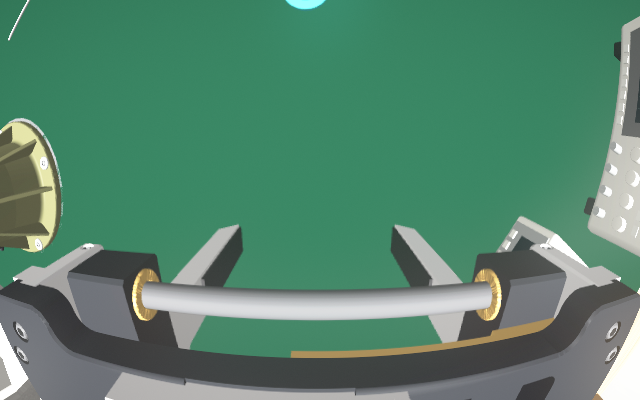

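The top view shows the following:
- White ring at (308,231): the spacer.
- Big grey ring at (397,206): the washer candidate. The small grey ring at (380,158) is the unused washer.
- Turquoise rings at (350,215), (416,248) and (461,247): decoys.
- Bushing at (340,153), nut at (355,259), open stud at about (212,198), finished pole at (153,205).

Next I measure these.

```bash
cat > h.py <<'E'
import numpy as np, cv2
from scipy.spatial.transform import Rotation as R
from cell import manip, vision, workorder
def cal(n):
    c=vision.calibration(n); return c['mtx'],np.array(c['eye']),R.from_euler('xyz',c['orientation']).as_matrix()
def rays(n,uv,C=None):
    K,e,M=C or cal(n); uv=np.atleast_2d(np.asarray(uv,float))
    a=(uv-[K[0,2],K[1,2]])/K[0,0]
    if n=='wrist':
        r=np.linalg.norm(a,axis=1)+1e-12
        d=np.c_[a*(np.sin(r)/r)[:,None],np.cos(r)]
    else: d=np.c_[a,np.ones(len(a))]
    return e,d@M.T
def onplane(n,uv,z,C=None):
    e,d=rays(n,uv,C); t=(z-e[2])/d[:,2]; return e+d*t[:,None]
def pts(n,depth,uv,C=None):
    K,e,M=C or cal(n); uv=np.atleast_2d(np.asarray(uv,int))
    z=depth[uv[:,1],uv[:,0]]
    a=(uv-[K[0,2],K[1,2]])/K[0,0]
    return e+(np.c_[a,np.ones(len(a))]*z[:,None])@M.T
def snap(n,tag):
    C=cal(n); p,d=vision.camera(n); cv2.imwrite(f"pics/{tag}.png",p[:,:,::-1]); np.save(f"pics/{tag}.npy",d); return p,d,C
E
python3 - <<'E'
from h import *
p=cv2.imread('pics/top0.png'); d=np.load('pics/top0.npy')
cv2.imwrite('pics/crop1.png',cv2.resize(p[130:280,130:480],None,fx=2.28,fy=2.28,interpolation=cv2.INTER_CUBIC))
print('bench z check',pts('top',d,[[300,180],[500,350],[200,280]])[:,2])
for n in('top','scene'):
    im=cv2.imread(f'pics/{n}0.png'); dep=np.load(f'pics/{n}0.npy')
    hsv=cv2.cvtColor(im,cv2.COLOR_BGR2HSV)
    green=cv2.inRange(hsv,(65,90,20),(88,255,190))
    cs,_=cv2.findContours(255-green,cv2.RETR_EXTERNAL,cv2.CHAIN_APPROX_NONE)
    for c in cs:
        a=cv2.contourArea(c)
        if 60<a<1500:
            (x,y),r=cv2.minEnclosingCircle(c); m=cv2.moments(c)
            u,v=m['m10']/m['m00'],m['m01']/m['m00']
            msk=np.zeros(im.shape[:2],np.uint8); cv2.drawContours(msk,[c],-1,255,-1)
            yy,xx=np.nonzero(msk); P=pts(n,dep,np.c_[xx,yy]); h=np.percentile(P[:,2],[50,95])
            col=im[yy,xx].mean(0).astype(int)
            print(n,round(u,1),round(v,1),'a',a,'z',h.round(1),'bgr',col,'xy@z0',onplane(n,(u,v),0)[0].round(1), 'xy@top',onplane(n,(u,v),h[1])[0].round(1))
E
```

```text
bench z check [-0.1174031   1.94607407  6.59033831]
top 554.0 393.3 a 243.0 z [233.9 313.7] bgr [112 115 114] xy@z0 [  97.7 -603.1    0. ] xy@top [ 229.9 -410.1  313.7]
top 622.1 373.6 a 1211.0 z [257.1 339.9] bgr [103 105 105] xy@z0 [ 139.7 -764.1    0. ] xy@top [ 266.9 -493.8  339.9]
top 354.8 259.0 a 110.5 z [ 2.7 11. ] bgr [159 164 150] xy@z0 [ 410.8 -148.8    0. ] xy@top [ 411.6 -147.6   11. ]
top 252.0 277.1 a 725.5 z [19.6 27.4] bgr [103 111 196] xy@z0 [371.2  95.2   0. ] xy@top [374.4  90.6  27.4]
top 415.3 247.8 a 461.5 z [ 8.1 11.6] bgr [192 201  99] xy@z0 [ 435.5 -293.2    0. ] xy@top [ 436.1 -290.    11.6]
top 460.6 247.0 a 460.5 z [ 8.3 11.7] bgr [190 198  95] xy@z0 [ 436.2 -401.2    0. ] xy@top [ 436.7 -396.7   11.7]
top 307.6 230.8 a 387.0 z [27.6 32.9] bgr [201 208 198] xy@z0 [478.9 -37.4   0. ] xy@top [478.7 -38.   32.9]
top 350.0 214.4 a 449.5 z [ 8.  11.5] bgr [196 204 105] xy@z0 [ 516.9 -139.3    0. ] xy@top [ 516.3 -138.2   11.5]
top 397.3 206.0 a 540.0 z [ 7.4 11.6] bgr [169 175 160] xy@z0 [ 535.8 -253.2    0. ] xy@top [ 535.  -250.6   11.6]
top 380.0 158.1 a 26
[... 777 characters left out ...]
11.9]
scene 244.1 171.7 a 436.0 z [ 8.4 11.7] bgr [168 174 153] xy@z0 [ 532.6 -253.6    0. ] xy@top [ 537.5 -247.3   11.7]
scene 401.0 185.3 a 656.5 z [20.2 28. ] bgr [ 88 101 188] xy@z0 [370.2  90.3   0. ] xy@top [387.4  93.3  28. ]
scene 307.8 153.5 a 80.0 z [ 6.5 11.6] bgr [159 163 144] xy@z0 [ 406.9 -149.     0. ] xy@top [ 413.5 -144.3   11.6]
scene 183.7 168.6 a 645.5 z [ 8.1 11.3] bgr [180 182 169] xy@z0 [ 602.1 -386.5    0. ] xy@top [ 605.8 -378.6   11.3]
scene 255.0 136.3 a 310.0 z [ 9.  12.1] bgr [182 191  62] xy@z0 [ 431.5 -294.     0. ] xy@top [ 438.1 -287.    12.1]
scene 221.7 119.6 a 282.5 z [ 9.4 12.5] bgr [182 190  61] xy@z0 [ 432.1 -402.1    0. ] xy@top [ 438.9 -393.2   12.5]
```

View pics/crop1.png

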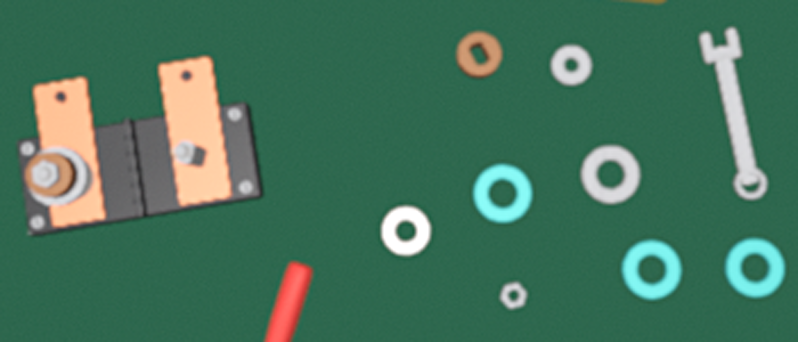

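The enlarged crop confirms the choices. The grey big washer is at crop (610,174), and the turquoise rings are not used. Next I locate the poles from the two fixed views.

```bash
python3 - <<'E'
from h import *
p=cv2.imread('pics/top0.png');s=cv2.imread('pics/scene0.png')
a=cv2.resize(p[165:235,130:250],None,fx=5,fy=5,interpolation=cv2.INTER_CUBIC)
b=cv2.resize(s[230:330,365:500],None,fx=5,fy=5,interpolation=cv2.INTER_CUBIC)
b=cv2.resize(b,(500,370)); a=a[:350,:600]
cv2.imwrite('pics/crop2a.png',a); cv2.imwrite('pics/crop2b.png',b)
d=np.load('pics/top0.npy'); C=cal('top')
vv,uu=np.mgrid[165:235,130:250]; P=pts('top',d,np.c_[uu.ravel(),vv.ravel()],C)
m=P[:,2]>86
for lab,q in (('fin',P[m&(uu.ravel()<180)]),('open',P[m&(uu.ravel()>=180)])): print(lab,len(q),q.mean(0),q[:,2].max())
d=np.load('pics/scene0.npy'); C=cal('scene')
vv,uu=np.mgrid[230:330,365:500]; P=pts('scene',d,np.c_[uu.ravel(),vv.ravel()],C)
m=P[:,2]>86
for lab,q in (('open',P[m&(uu.ravel()<430)]),('fin',P[m&(uu.ravel()>=430)])): print(lab,len(q),q.mean(0),q[:,2].max())
E
```

```text
fin 154 [532.40243556 280.5596223  133.32776107] 894.0331035448243
open 59 [526.37599541  90.71191196 379.50956255] 894.0331035448243
open 74 [662.80996048 176.05986859 337.92171565] 813.7608671364993
fin 249 [575.00624882 287.50242104 175.48724853] 813.7608671364993
```

View pics/crop2a.png

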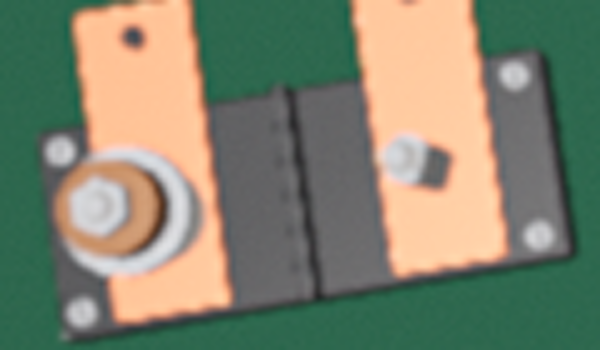

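View pics/crop2b.png

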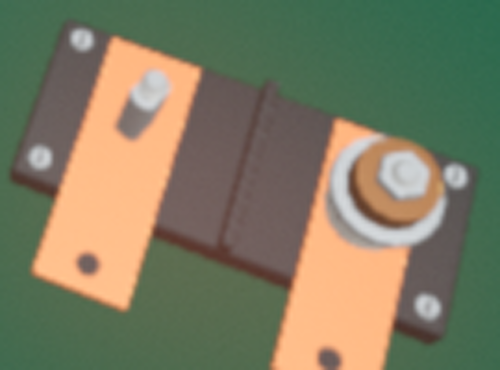

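The top view shows the stud top at about (210,196) and the finished pole's nut at about (149,206). The scene view has them at about (407,252) and (474,276).

```bash
python3 - <<'E'
from h import *
from scipy.optimize import minimize
def tri(u1,u2):
    e1,d1=rays('top',u1);e2,d2=rays('scene',u2)
    A=[];b=[]
    for e,d in((e1,d1[0]),(e2,d2[0])):
        d=d/np.linalg.norm(d);Q=np.eye(3)-np.outer(d,d);A.append(Q);b.append(Q@e)
    return np.linalg.lstsq(np.vstack(A),np.hstack(b),rcond=None)[0]
for n,a,b in(('open',(210,196),(406.9,251.6)),('fin',(149.4,206.2),(474.2,276.5)),('spacer',(307.6,230.8),(332.5,189)),('wash',(397.3,206),(244.1,171.7)),('bush',(339.8,153.4),(258.8,237.8))):
    print(n,'tri',tri(a,b).round(1),onplane('top',a,96)[0].round(1),onplane('scene',b,96)[0].round(1))
# block bars: orange mask lines in top
p=cv2.imread('pics/top0.png');hsv=cv2.cvtColor(p,cv2.COLOR_BGR2HSV)
m=cv2.inRange(hsv,(5,70,180),(18,200,255)); m[:, :130]=0;m[:,190:][:, 60:]=0;m[:140]=0;m[250:]=0
cs,_=cv2.findContours(m,cv2.RETR_EXTERNAL,cv2.CHAIN_APPROX_NONE)
for c in cs:
    if cv2.contourArea(c)>500:
        bx=cv2.boxPoints(cv2.minAreaRect(c)); w=onplane('top',bx,28)[:,:2]; print(w.round(1).tolist(), [round(float(np.degrees(np.arctan2(*(w[(i+1)%4]-w[i])[::-1]))),1) for i in range(4)], [np.linalg.norm(w[(i+1)%4]-w[i]).round(1) for i in range(4)])
def goto(t,yaw):
    pass
E
```

```text
open tri [555.  173.1  89.9] [555.2 169.6  96. ] [556.6 174.8  96. ]
fin tri [534.7 302.3  90.9] [534.8 298.9  96. ] [536.5 302.4  96. ]
spacer tri [478.2 -37.   29.2] [478.4 -39.   96. ] [511.1 -17.7  96. ]
wash tri [ 535.  -251.5    5.2] [ 529.1 -231.8   96. ] [ 572.4 -202.5   96. ]
bush tri [ 660.8 -115.2   18.3] [ 644.8 -110.4   96. ] [680.9 -85.6  96. ]
[[633.0, 343.7], [640.0, 289.6], [493.3, 266.9], [486.6, 320.4]] [-82.7, -171.2, 97.2, 9.1] [np.float64(54.6), np.float64(148.4), np.float64(53.9), np.float64(148.3)]
[[652.4, 216.3], [660.3, 161.9], [514.0, 138.3], [506.2, 192.0]] [-81.6, -170.8, 98.2, 9.4] [np.float64(55.0), np.float64(148.3), np.float64(54.2), np.float64(148.2)]
```

>>> carry_out(
  deltas=[
    [[0,0,0],-6.92,1],
    [[0,0,0],-6.92,1],
    [[0,0,0],-6.92,1],
    [[0,0,0],-6.92,1],
    [[0,0,0],-6.92,1],
    [[0,0,0],-6.92,1],
    [[0,0,0],-6.92,1],
    [[0,0,0],-6.92,1],
    [[0,0,0],-6.92,1],
    [[0,0,0],-6.92,1],
    [[0,0,0],-6.92,1],
    [[0,0,0],0,1],
  ],
)

```text
clock: 1.15
eef_pos: [213.0, -507.0, 199.9]
eef_rot: [-3.142, -0.0, 1.732]
wrist_force: [-0.7, -0.1, 0.4]
finger_gap: 94.1
```

>>> carry_out(
  deltas=[
    [[2.62,2.4,0.4],0,1],
    [[2.62,2.4,0.4],0,1],
    [[2.62,2.4,0.4],0,1],
    [[2.62,2.4,0.4],0,1],
    [[2.62,2.4,0.4],0,1],
    [[2.62,2.4,0.4],0,1],
    [[2.62,2.4,0.4],0,1],
    [[2.62,2.4,0.4],0,1],
    [[2.62,2.4,0.4],0,1],
    [[2.62,2.4,0.4],0,1],
    [[2.62,2.4,0.4],0,1],
    [[2.62,2.4,0.4],0,1],
    [[2.62,2.4,0.4],0,1],
    [[2.62,2.4,0.4],0,1],
    [[0,0,0],0,1],
    [[0,0,0],0,1],
  ],
)

```text
clock: 2.48
eef_pos: [488.4, -91.4, 143.7]
eef_rot: [-3.141, -0.0, 1.725]
wrist_force: [-0.1, 0.6, -0.3]
finger_gap: 94.0
```

```bash
python3 - <<'E'
from h import *
s=manip.read_state(); print(s['clock'],s['eef_pos'],s['eef_rot'],s['wrist_force'],s['joints'])
snap('wrist','w1'); print(cal('wrist'))
E
```

```text
2.4833 [488.38544628 -91.40590009 143.6609503 ] [-3.14064211e+00 -3.64500754e-04  1.72547988e+00] [-0.05337936  0.56942785 -0.32161858] [-2.58720633e-01  2.39218502e-01  1.73609647e+00 -5.22639345e-05
  1.16729458e+00 -4.13383818e-01]
(array([[309.70691629,   0.        , 316.35899397],
       [  0.        , 309.70691629, 200.60179423],
       [  0.        ,   0.        ,   1.        ]]), array([477.16575728, -24.40177783, 327.72631089]), array([[ 9.88191188e-01,  1.49083997e-01,  3.53855586e-02],
       [ 1.53223968e-01, -9.60307684e-01, -2.33091329e-01],
       [-7.69163223e-04,  2.35760713e-01, -9.71810833e-01]]))
```

View pics/w1.png

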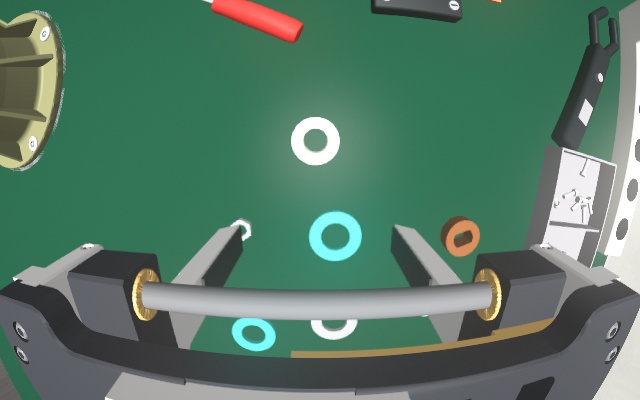

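The wrist view shows the spacer at (316,140), clear of the fingers. The turquoise ring is at (335,236) and the bushing at (460,237).

```bash
cat >> h.py <<'E'
def disc(n,im,C,mask,z,near=None,amin=80):
    """blobs in mask -> rim points cast on plane z, circle fit (min enclosing + lsq)"""
    cs,_=cv2.findContours(mask,cv2.RETR_EXTERNAL,cv2.CHAIN_APPROX_NONE); out=[]
    for c in cs:
        if cv2.contourArea(c)<amin: continue
        w=onplane(n,c[:,0,:].astype(float),z,C)[:,:2]
        A=np.c_[2*w,np.ones(len(w))]; x=np.linalg.lstsq(A,(w**2).sum(1),rcond=None)[0]
        r=np.sqrt(x[2]+x[0]**2+x[1]**2); res=np.abs(np.linalg.norm(w-x[:2],axis=1)-r).max()
        out.append((x[:2].round(1),round(2*r,1),round(res,1),c[:,0].mean(0).round(0)))
    return out
def to(target,s=None):
    s=s or manip.read_state(); M=R.from_euler('xyz',s['eef_rot']).as_matrix()
    return (M.T@(np.array(target)-s['eef_pos'])/10).round(2)
E
python3 - <<'E'
from h import *
im=cv2.imread('pics/w1.png'); C=cal('wrist'); hsv=cv2.cvtColor(im,cv2.COLOR_BGR2HSV)
m=cv2.inRange(hsv,(0,0,185),(180,40,255)); 
for o in disc('wrist',im,C,m[:220]*1,30): print(o)
m=cv2.inRange(hsv,(3,120,90),(20,255,255))
for o in disc('wrist',im,C,m,24): print('br',o)
E
```

```text
(array([840.7, -23. ]), np.float64(115.2), np.float64(37.7), array([587., 183.]))
(array([ 97.7, -75.9]), np.float64(19.7), np.float64(1.4), array([ 32., 143.]))
(array([477.6, -37.7]), np.float64(46.0), np.float64(0.8), array([315., 141.]))
(array([810.1,  71.9]), np.float64(26.9), np.float64(5.2), array([585., 112.]))
(array([999.2,  86.8]), np.float64(200.0), np.float64(63.2), array([634., 135.]))
(array([97.7, 74.1]), np.float64(19.9), np.float64(1.3), array([44., 33.]))
br (array([ 727.8, -208.1]), np.float64(192.1), np.float64(56.5), array([468., 340.]))
br (array([ 304.4, -254.6]), np.float64(63.2), np.float64(12.8), array([144., 293.]))
br (array([ 658.5, -114.9]), np.float64(43.0), np.float64(0.8), array([462., 238.]))
```

>>> carry_out(
  deltas=[
    [[2.73,-0.1,0],0,1],
    [[2.73,-0.1,0],0,1],
    [[0,0,3],0,1],
    [[0,0,3],0,1],
    [[0,0,3],0,1],
    [[0,0,2.2],0,1],
    [[0,0,0.55],0,1],
    [[0,0,0],0,1],
    [[0,0,0],0,1],
  ],
  grip_force=15,
)

```text
clock: 3.28
eef_pos: [478.2, -39.8, 27.8]
eef_rot: [3.141, 0.0, 1.724]
wrist_force: [0.0, -0.6, 0.5]
finger_gap: 94.2
```

>>> carry_out(
  deltas=[
    [[0,0,0],0,0.4],
    [[0,0,0],0,0.4],
    [[0,0,0],0,0.4],
    [[0,0,0],0,0.4],
    [[0,0,0],0,0.4],
    [[0,0,0],0,0.4],
    [[0,0,0],0,0.4],
    [[0,0,0],0,0.4],
  ],
)

```text
clock: 3.95
eef_pos: [477.8, -39.0, 26.7]
eef_rot: [-3.142, -0.0, 1.726]
wrist_force: [0.2, -0.1, -0.6]
finger_gap: 44.0
```

>>> carry_out(
  deltas=[
    [[0,0,-1],0,0.4],
    [[0,0,-2.5],0,0.4],
    [[0,0,-3],0,0.4],
    [[0,0,-3],0,0.4],
    [[0,0,-2.5],0,0.4],
    [[2.36,1.83,-0.4],0,0.4],
    [[2.36,1.83,-0.4],0,0.4],
    [[2.36,1.83,-0.4],0,0.4],
    [[2.36,1.83,-0.4],0,0.4],
    [[2.36,1.83,-0.4],0,0.4],
    [[2.36,1.83,-0.4],0,0.4],
    [[0,0,0],0,0.4],
    [[0,0,0],0,0.4],
    [[0,0,0],0,0.4],
  ],
)

```text
clock: 5.12
eef_pos: [563.9, 117.6, 170.8]
eef_rot: [-3.141, 0.0, 1.726]
wrist_force: [-0.3, -0.1, -1.6]
finger_gap: 37.6
```

```bash
python3 - <<'E'
from h import *
s=manip.read_state(); print(s['clock'],s['eef_pos'],s['eef_rot'],s['wrist_force'],s['finger_gap'])
p,d,C=snap('wrist','w2'); np.save('pics/w2C.npy',np.array([C[0],np.c_[C[1],C[1],C[1]],C[2]]))
c=p[60:300,180:480,::-1]; cv2.imwrite('pics/w2c.png',cv2.resize(c,None,fx=2.5,fy=2.5,interpolation=cv2.INTER_CUBIC))
E
```

```text
5.1167 [563.88971937 117.56353895 170.80497791] [-3.14114245e+00  1.09483896e-04  1.72649753e+00] [-0.33105787 -0.07321143 -1.57382014] 37.63957793708097
```

View pics/w2c.png

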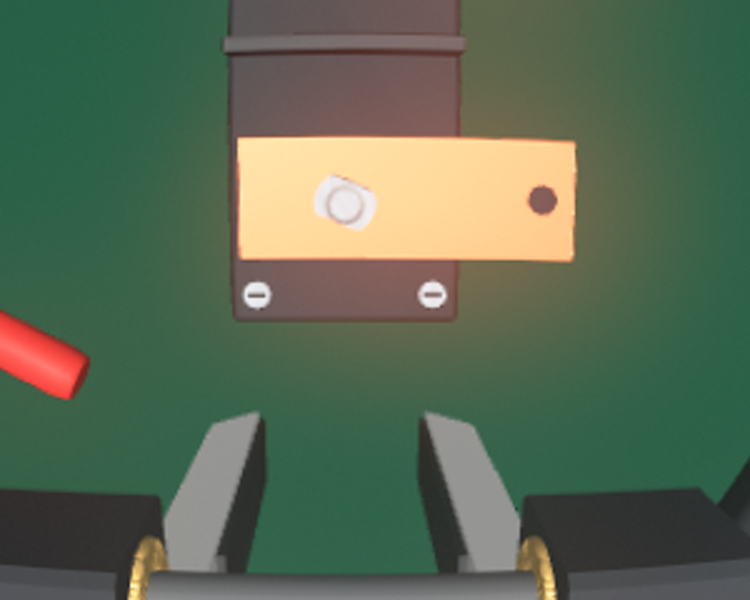

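The crop shows the open stud at full-picture (318,142), with its flats tilted in the image. The gripper is empty, so the spacer slipped out. I look for it.

```bash
python3 - <<'E'
from h import *
p,d,C=snap('top','t2')
c=p[130:280,250:450,::-1]; cv2.imwrite('pics/t2c.png',cv2.resize(c,None,fx=4,fy=4,interpolation=cv2.INTER_CUBIC))
# stud
im=cv2.imread('pics/w2.png'); C=cal('wrist'); print(onplane('wrist',(318,141.6),96,C)[0].round(1),onplane('wrist',(318,141.6),80,C)[0].round(1))
c=im[115:170,285:350]; cv2.imwrite('pics/w2s.png',cv2.resize(c,None,fx=9,fy=9,interpolation=cv2.INTER_CUBIC))
E
```

```text
[556.1 173.1  96. ] [556.3 172.4  80. ]
```

View pics/t2c.png

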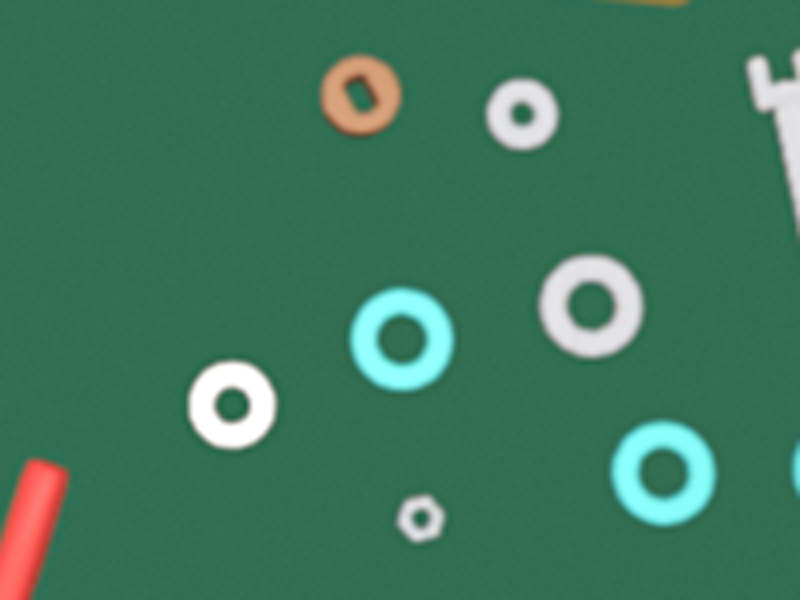

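View pics/w2s.png

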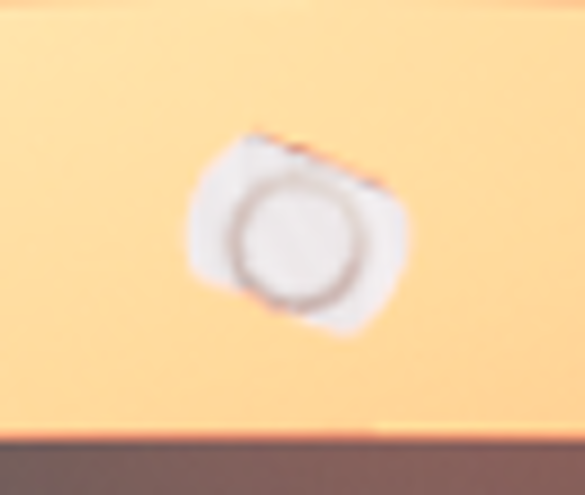

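The spacer still stands upright at (308,231), so the grip was too weak with a 0.4 opening target. I go back and close fully, and check the grip before lifting.

>>> carry_out(
  deltas=[
    [[-2.33,-1.82,0],0,1],
    [[-2.33,-1.82,0],0,1],
    [[-2.33,-1.82,0],0,1],
    [[-2.33,-1.82,0],0,1],
    [[-2.33,-1.82,0],0,1],
    [[-2.33,-1.82,0],0,1],
    [[0,0,2],0,1],
    [[0,0,2],0,1],
    [[0,0,2],0,1],
    [[0,0,2],0,1],
    [[0,0,3],0,1],
    [[0,0,3],0,1],
    [[0,0,0.5],0,1],
    [[0,0,0],0,1],
    [[0,0,0],0,1],
  ],
  grip_force=30,
)

```text
clock: 6.47
eef_pos: [478.5, -37.5, 26.9]
eef_rot: [3.141, 0.0, 1.726]
wrist_force: [-0.3, -1.0, 1.0]
finger_gap: 93.9
```

```bash
python3 - <<'E'
from h import *
s=manip.read_state(); print(s['clock'],s['eef_pos'],s['finger_gap'],to((477.7,-37.7,26)))
p,d,C=snap('wrist','w3')
cv2.imwrite('pics/w3c.png',p[150:330,180:480,::-1].repeat(2,0).repeat(2,1))
a=(0.1);K=cal('wrist')
sp=np.array([[255,130],[400,195],[195,275],[345,335]])/9.+[285,115]
E
```

```text
6.4667 [478.50406199 -37.53908498  26.94400378] 93.94875006286499 [-0.   -0.08  0.09]
```

View pics/w3c.png

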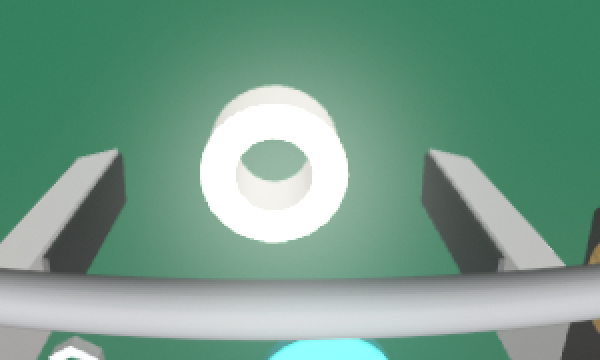

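The spacer sits centred between the pads. I close fully.

>>> carry_out(
  deltas=[
    [[0,0,0],0,0],
    [[0,0,0],0,0],
    [[0,0,0],0,0],
    [[0,0,0],0,0],
    [[0,0,0],0,0],
    [[0,0,0],0,0],
    [[0,0,0],0,0],
    [[0,0,0],0,0],
    [[0,0,0],0,0],
    [[0,0,0],0,0],
  ],
  grip_force=30,
)

```text
clock: 7.35
eef_pos: [478.0, -37.1, 25.6]
eef_rot: [-3.141, -0.0, 1.726]
wrist_force: [0.6, 1.0, -0.4]
finger_gap: 30.9
```

```bash
python3 - <<'E'
from h import *
p,d,C=snap('wrist','w4'); s=manip.read_state(); print(s['finger_gap'],s['wrist_force'])
cv2.imwrite('pics/w4c.png',p[150:330,180:480,::-1].repeat(2,0).repeat(2,1))
E
```

```text
26.832385409091565 [-0.40235932 -0.02233238  0.37843586]
```

View pics/w4c.png

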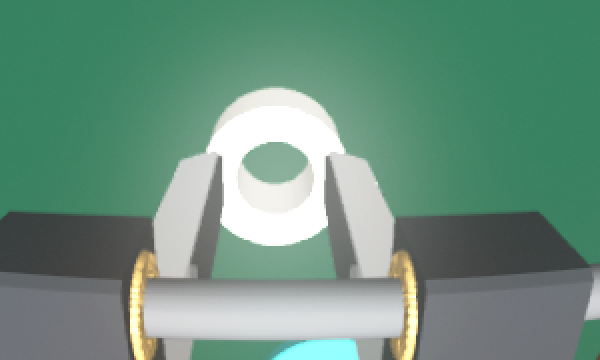

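The fingers appear in front of the spacer's top, with the gap still closing. I check where the tips really are from the depth image.

```bash
python3 - <<'E'
from h import *
d=np.load('pics/w4.npy'); C=cal('wrist'); s=manip.read_state(); K=C[0]; M=C[2]
def wp(uv):
    e,r=rays('wrist',uv,C); f=M[:,2]; z=np.array([d[v,u] for u,v in uv]); t=z/(r@f); return e+r*t[:,None]
T=R.from_euler('xyz',s['eef_rot']).as_matrix()
for uv in [(287,229),(285,232),(280,235),(350,229),(355,235),(317,262),(317,265),(300,205),(317,200),(295,266),(317,235),(310,270),(320,150)]:
    w=wp([uv])[0]; print(uv,w.round(1),'tool',(T.T@(w-s['eef_pos'])).round(1))
tip=s['eef_pos']+T@np.array([[0,13.4,22],[0,-13.4,22],[0,0,22.]]).T.T[0]
for q in ([0,13.4,22],[0,-13.4,22],[8,13.4,22],[8,13.4,0],[8,-13.4,22]):
    v=M.T@(s['eef_pos']+T@np.array(q)-C[1]); r=np.hypot(v[0],v[1]); th=np.arctan2(r,v[2]); print(q,(K[0,2]+K[0,0]*th*v[0]/r).round(1),(K[1,2]+K[0,0]*th*v[1]/r).round(1))
E
```

```text
(287, 229) [459.1 -29.4  39.2] tool [ 10.6 -17.5 -13.6]
(285, 232) [458.4 -29.8  43.5] tool [ 10.2 -18.3 -17.8]
(280, 235) [456.2 -29.9  49.2] tool [ 10.5 -20.5 -23.6]
(350, 229) [495.4 -23.8  38.8] tool [ 10.4  19.2 -13.1]
(355, 235) [497.  -23.4  49.7] tool [ 10.7  20.9 -24.1]
(317, 262) [480.4 -52.   29.3] tool [-15.1  -0.   -3.6]
(317, 265) [480.7 -54.3  28.9] tool [-17.4  -0.   -3.3]
(300, 205) [464.3 -18.6  21.5] tool [ 20.5 -10.7   4.1]
(317, 200) [474.4 -14.   20.4] tool [23.4 -0.   5.2]
(295, 266) [466.8 -72.1  -1.4] tool [-32.8 -16.5  27. ]
(317, 235) [479.2 -44.4  -0. ] tool [-7.3  0.  25.7]
(310, 270) [476.9 -59.   28. ] tool [-21.5  -4.6  -2.4]
(320, 150) [ 4.718e+02  1.580e+01 -2.000e-01] tool [53.2  2.  25.8]
[0, 13.4, 22] 336.1 226.9
[0, -13.4, 22] 297.9 226.9
[8, 13.4, 22] 336.3 216.0
[8, 13.4, 0] 338.5 225.9
[8, -13.4, 22] 297.7 216.0
```

```bash
python3 - <<'E'
from h import *
C=cal('wrist'); s=manip.read_state(); K=C[0]; M=C[2]; T=R.from_euler('xyz',s['eef_rot']).as_matrix()
for tag in('w3','w4'):
    d=np.load(f'pics/{tag}.npy')
    vv,uu=np.mgrid[200:275,180:460]; uv=np.c_[uu.ravel(),vv.ravel()]
    e,r=rays('wrist',uv,C); z=d[uv[:,1],uv[:,0]]; w=e+r*(z/(r@M[:,2]))[:,None]
    t=(w-s['eef_pos'])@T
    for side in(-1,1):
        m=(w[:,2]>34)&(z>0)&(t[:,1]*side>0); q=t[m]
        i=np.argsort(-q[:,2])[:8]; print(tag,side,len(q),'tool xyz of lowest finger points',q[i].round(0).tolist(), uv[m][i][:3].tolist())
    m=(w[:,2]>2)&(w[:,2]<26)&(np.abs(t[:,0])<12); print('low pts',m.sum(),t[m][:5].round(0).tolist())
E
```

```text
w3 -1 1861 tool xyz of lowest finger points [[-3.0, -48.0, -8.0], [10.0, -54.0, -8.0], [6.0, -47.0, -8.0], [10.0, -52.0, -8.0], [-3.0, -48.0, -9.0], [10.0, -49.0, -9.0], [9.0, -48.0, -9.0], [-1.0, -47.0, -9.0]] [[240, 246], [229, 226], [240, 233]]
w3 1 1876 tool xyz of lowest finger points [[10.0, 49.0, -8.0], [10.0, 49.0, -8.0], [10.0, 53.0, -8.0], [9.0, 48.0, -8.0], [10.0, 48.0, -9.0], [-3.0, 47.0, -9.0], [1.0, 46.0, -9.0], [11.0, 51.0, -9.0]] [[398, 226], [397, 226], [403, 226]]
low pts 533 [[12.0, 20.0, 19.0], [12.0, -21.0, 17.0], [11.0, -21.0, 17.0], [12.0, 20.0, 10.0], [11.0, 20.0, 10.0]]
w4 -1 2693 tool xyz of lowest finger points [[10.0, -23.0, -9.0], [10.0, -21.0, -9.0], [10.0, -22.0, -9.0], [10.0, -25.0, -9.0], [10.0, -20.0, -10.0], [10.0, -17.0, -10.0], [10.0, -21.0, -10.0], [10.0, -23.0, -10.0]] [[279, 227], [282, 227], [281, 227]]
w4 1 2785 tool xyz of lowest finger points [[10.0, 22.0, -9.0], [9.0, 16.0, -9.0], [9.0, 16.0, -9.0], [10.0, 17.0, -9.0], [10.0, 20.0, -9.0], [10.0, 18.0, -9.0], [10.0, 20.0, -9.0], [10.0, 17.0, -9.0]] [[353, 227], [343, 229], [344, 229]]
low pts 458 [[12.0, -19.0, 23.0], [11.0, -21.0, 21.0], [11.0, -20.0, 21.0], [12.0, -20.0, 14.0], [12.0, -19.0, 14.0]]
```

The wrist depth puts the fingertips about 8 mm behind the TCP, not 22 mm ahead, so about 34 mm above the bench. I cross-check with a fixed camera before acting on that.

```bash
python3 - <<'E'
from h import *
s=manip.read_state(); print(s['clock'],s['eef_pos'],s['joints'].round(4),s['finger_gap'])
p,d,C=snap('scene','s5')
K,e,M=C; v=M.T@(s['eef_pos']-e); u0=int(K[0,2]+K[0,0]*v[0]/v[2]); v0=int(K[1,2]+K[0,0]*v[1]/v[2]); print(u0,v0)
y0,x0=max(0,v0-75),u0-75
cv2.imwrite('pics/s5c.png',cv2.resize(p[y0:y0+130,x0:x0+150,::-1],None,fx=4.5,fy=4.5,interpolation=cv2.INTER_CUBIC)); print(x0,y0)
E
```

```text
7.4 [478.04014027 -37.11309987  25.62371127] [-0.1539  0.378   1.875   0.      0.8886 -0.3094] 26.832385409091565
332 189
257 114
```

View pics/s5c.png

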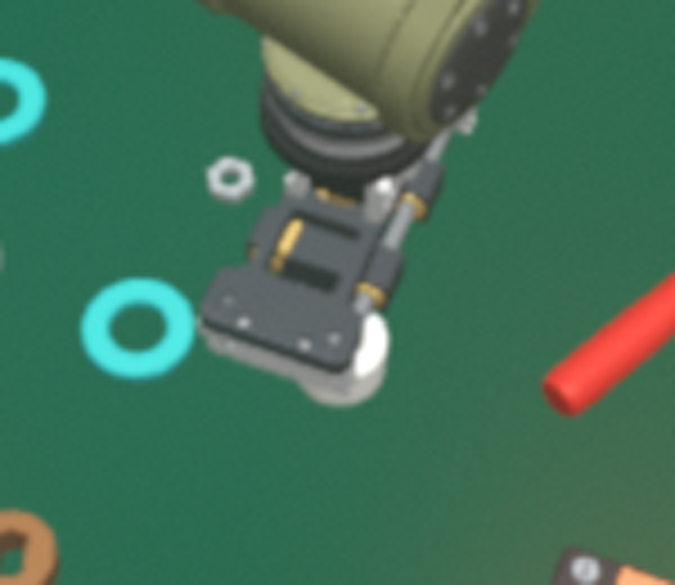

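The scene view agrees: the fingers close above the spacer and don't reach it. In practice the tips sit about 30 mm higher than stated, at tip z ≈ TCP z + 8. I work with that measured offset: open, go 20 mm lower and grip again.

>>> carry_out(
  deltas=[
    [[0,0,0],0,1],
    [[0,0,0],0,1],
    [[0,0,0],0,1],
    [[0,0,0],0,1],
    [[0,0,0],0,1],
    [[0,0,0],0,1],
    [[0,0,1],0,1],
    [[0,0,1],0,1],
    [[0,0,0],0,1],
    [[0,0,0],0,1],
  ],
)

```text
clock: 8.28
eef_pos: [477.5, -37.0, 4.7]
eef_rot: [-3.14, -0.001, 1.726]
wrist_force: [-1.3, -0.5, -0.3]
finger_gap: 86.0
```

>>> carry_out(
  deltas=[
    [[0,0,0],0,0],
    [[0,0,0],0,0],
    [[0,0,0],0,0],
    [[0,0,0],0,0],
    [[0,0,0],0,0],
    [[0,0,0],0,0],
    [[0,0,0],0,0],
    [[0,0,0],0,0],
    [[0,0,0],0,0],
  ],
  grip_force=30,
)

```text
clock: 9.03
eef_pos: [478.1, -37.1, 5.7]
eef_rot: [3.142, -0.0, 1.726]
wrist_force: [0.3, -0.2, 0.2]
finger_gap: 44.8
```

```bash
python3 - <<'E'
from h import *
p,d,C=snap('wrist','w6'); s=manip.read_state(); print(s['clock'],s['eef_pos'],s['finger_gap'],s['wrist_force'])
cv2.imwrite('pics/w6c.png',p[150:330,180:480,::-1].repeat(2,0).repeat(2,1))
E
```

```text
9.0833 [478.12297541 -37.11857918   5.71565209] 44.91071052609756 [-0.85334322 -0.36512259  1.924637  ]
```

View pics/w6c.png

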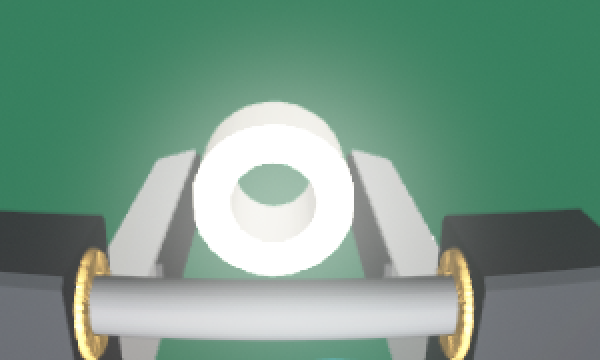

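>>> carry_out(
  deltas=[
    [[0,0,-0.7],0,0],
    [[0,0,-1.5],0,0],
    [[0,0,-2.4],0,0],
    [[0,0,-2.4],0,0],
    [[0,0,-2.4],0,0],
    [[0,0,-1.6],0,0],
    [[0,0,-0.5],0,0],
    [[0,0,0],0,0],
  ],
)

```text
clock: 9.75
eef_pos: [478.5, -37.2, 121.8]
eef_rot: [3.14, 0.001, 1.726]
wrist_force: [0.4, 0.1, -1.2]
finger_gap: 44.7
```

```bash
python3 - <<'E'
from h import *
p,d,C=snap('wrist','w7'); s=manip.read_state(); print(s['clock'],s['eef_pos'],s['finger_gap'],s['wrist_force'])
T=R.from_euler('xyz',s['eef_rot']).as_matrix()
print((C[2].T@T).round(4).tolist(), (T.T@(C[1]-s['eef_pos'])).round(2))
zt=s['eef_pos'][2]+24.3
g=p.min(2); m=cv2.inRange(g,246,255); m[300:]=0; m[:,:200]=0;m[:,450:]=0
for o in disc('wrist',p,C,m,zt,amin=300): print(o)
cs,_=cv2.findContours(m,cv2.RETR_CCOMP,cv2.CHAIN_APPROX_NONE)
for c in cs:
    if cv2.contourArea(c)>300: print('area',cv2.contourArea(c),onplane('wrist',cv2.fitEllipse(c)[0],zt,C).round(1),cv2.fitEllipse(c))
cv2.imwrite('pics/w7c.png',p[150:330,180:480,::-1].repeat(2,0).repeat(2,1))
E
```

```text
9.8 [477.93285031 -37.09274889 120.48647572] 44.79095299127653 [ 0.21137531 -0.54102008 -1.594124  ]
[[-0.0, 1.0, -0.0017], [-0.9716, -0.0004, -0.2364], [-0.2364, 0.0017, 0.9716]] [  68.87   -0.22 -185.03]
(array([477.9, -36.6]), np.float64(45.3), np.float64(0.8), array([317., 249.]))
area 4652.0 [[477.7 -35.4 144.8]] ((316.3660583496094, 249.33016967773438), (74.22854614257812, 79.78844451904297), 90.50302124023438)
area 1434.5 [[477.8 -36.3 144.8]] ((316.3211669921875, 250.68878173828125), (41.11111831665039, 44.49856948852539), 90.154296875)
```

View pics/w7c.png

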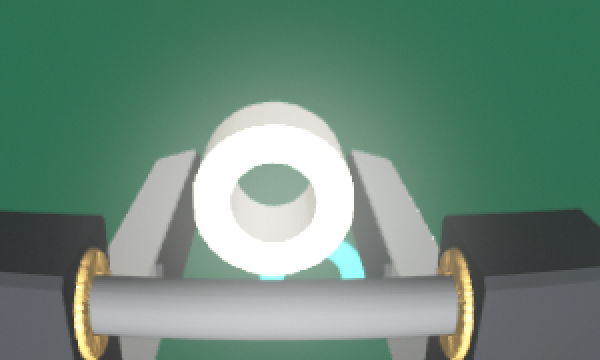

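The spacer is held upright and centred at TCP +0.5 mm, and the gap stays at 44.8. I move over the stud with the foot at about 115 mm.

>>> carry_out(
  deltas=[
    [[1.4,0.8,0],0,0],
    [[2.5,1.4,0],0,0],
    [[2.9,1.63,0],0,0],
    [[2.9,1.63,0],0,0],
    [[2.9,1.63,0],0,0],
    [[2.9,1.63,0],0,0],
    [[2.5,1.4,0],0,0],
    [[1.53,0.85,0],0,0],
    [[0,0,0],0,0],
    [[0,0,0],0,0],
    [[0,0,0],0,0],
  ],
)

```text
clock: 10.72
eef_pos: [555.5, 172.0, 119.5]
eef_rot: [-3.14, 0.0, 1.726]
wrist_force: [-0.5, -0.6, -1.0]
finger_gap: 44.8
```

```bash
python3 - <<'E'
from h import *
P=[manip.read_state()['eef_pos']]
p,d,C=snap('wrist','w8'); s=manip.read_state(); print(s['clock'],s['eef_pos'],P,s['finger_gap'],s['wrist_force'])
cv2.imwrite('pics/w8c.png',cv2.resize(p[190:300,230:410,::-1],None,fx=4,fy=4,interpolation=cv2.INTER_CUBIC))
p,d,C=snap('top','t8'); cv2.imwrite('pics/t8c.png',cv2.resize(p[160:240,130:250,::-1],None,fx=5,fy=5,interpolation=cv2.INTER_CUBIC))
E
```

```text
10.7667 [555.70844142 171.80737193 119.89505419] [array([555.53096213, 172.00428944, 119.48709274])] 44.9724711005313 [-0.20130622 -1.11452317 -1.49090485]
```

View pics/w8c.png

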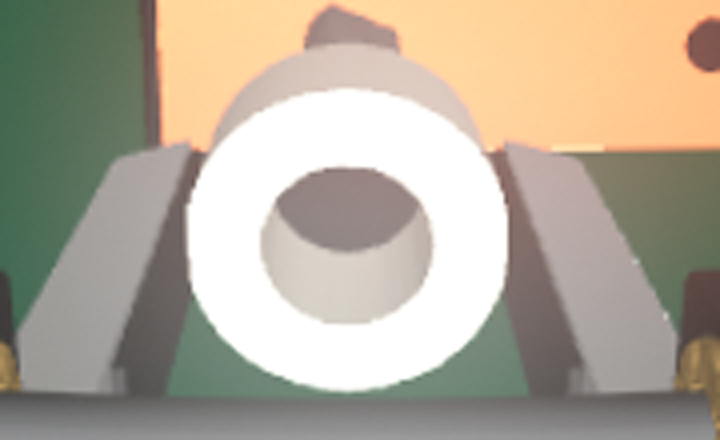

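The wrist view shows the stud's base at crop (352,25), behind the spacer (centre x 347), so they are laterally aligned. I lower to just above the step, around the thread, and look again.

>>> carry_out(
  deltas=[
    [[0.08,0.06,0.8],0,0],
    [[0,0,0.8],0,0],
    [[0,0,0.8],0,0],
    [[0,0,0.6],0,0],
    [[0,0,0],0,0],
    [[0,0,0],0,0],
    [[0,0,0],0,0],
  ],
)

```text
clock: 11.4
eef_pos: [556.8, 173.7, 90.9]
eef_rot: [3.141, -0.0, 1.726]
wrist_force: [-0.6, -0.7, -1.0]
finger_gap: 44.7
```

```bash
python3 - <<'E'
from h import *
p,d,C=snap('wrist','w9'); s=manip.read_state(); print(s['clock'],s['eef_pos'],s['finger_gap'],s['wrist_force'])
cv2.imwrite('pics/w9c.png',cv2.resize(p[190:300,230:410,::-1],None,fx=4,fy=4,interpolation=cv2.INTER_CUBIC))
np.save('pics/w9p.npy',np.r_[s['eef_pos'],s['eef_rot']])
# where the stud top (z96) should show for stud at (556.1,173)
K,e,M=C
for q in ([556.1,173,96],[556.1,180,96],[556.1,166,96],[549.1,173,96],[563.1,173,96]):
    v=M.T@(np.array(q)-e); r=np.hypot(*v[:2]); th=np.arctan2(r,v[2]); u=K[0,2]+K[0,0]*th*v[0]/r; w=K[1,2]+K[0,0]*th*v[1]/r; print(q,((u-230)*4).round(),((w-190)*4).round())
E
```

```text
11.45 [556.8300362  173.75597797  90.9955125 ] 44.97435150110631 [ 0.39435447 -0.85720977 -2.63175427]
[556.1, 173, 96] 343.0 207.0
[556.1, 180, 96] 350.0 165.0
[556.1, 166, 96] 336.0 248.0
[549.1, 173, 96] 298.0 201.0
[563.1, 173, 96] 388.0 214.0
```

View pics/w9c.png

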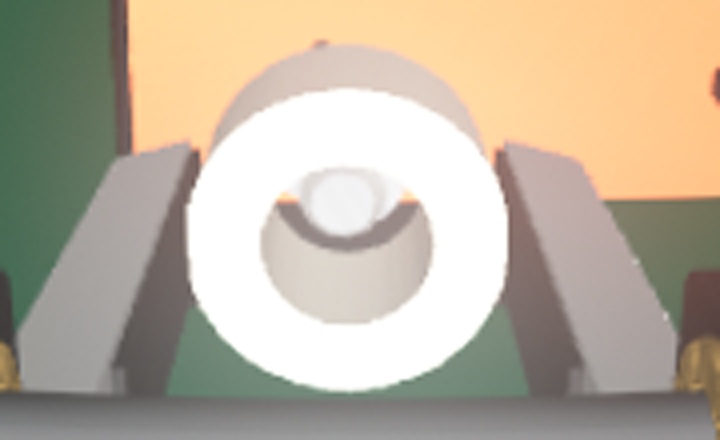

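The stud's thread shows in the bore at crop (342,203). The bore axis is about 0.8 mm to its right. I correct by that and feel past the step.

>>> carry_out(
  deltas=[
    [[-0.03,-0.08,0],0,0],
    [[0,0,0.2],0,0],
    [[0,0,0.2],0,0],
    [[0,0,0.2],0,0],
    [[0,0,0.2],0,0],
    [[0,0,0.2],0,0],
    [[0,0,0],0,0],
  ],
)

```text
clock: 12.03
eef_pos: [555.7, 173.2, 80.1]
eef_rot: [-3.141, 0.0, 1.726]
wrist_force: [0.2, -0.5, -1.7]
finger_gap: 44.3
```

>>> carry_out(
  deltas=[
    [[0,0,0.6],0,0],
    [[0,0,0.6],0,0],
    [[0,0,0.6],0,0],
    [[0,0,0.6],0,0],
    [[0,0,0.6],0,0],
    [[0,0,0.6],0,0],
    [[0,0,0.5],0,0],
    [[0,0,0.2],0,0],
    [[0,0,0],0,0],
    [[0,0,0],0,0],
  ],
)

```text
clock: 12.87
eef_pos: [556.0, 173.3, 37.7]
eef_rot: [3.142, -0.0, 1.726]
wrist_force: [-0.1, 0.7, -1.8]
finger_gap: 44.6
```

>>> carry_out(
  deltas=[
    [[0,0,0.1],0,0],
    [[0,0,0.1],0,0],
    [[0,0,0.08],0,0],
    [[0,0,0.05],0,0],
    [[0,0,0],0,0],
  ],
)

```text
clock: 13.28
eef_pos: [555.9, 173.3, 34.3]
eef_rot: [-3.141, 0.0, 1.726]
wrist_force: [-0.3, 0.4, -1.8]
finger_gap: 44.8
```

>>> carry_out(
  deltas=[
    [[0,0,0.05],0,0],
    [[0,0,0.04],0,0],
    [[0,0,0],0,0],
  ],
)

```text
clock: 13.53
eef_pos: [556.0, 173.3, 33.7]
eef_rot: [3.141, -0.0, 1.726]
wrist_force: [-1.6, -0.6, 3.7]
finger_gap: 44.4
```

Contact reads 3.7 N, so the spacer is seated. I release it, rise and travel to view the washer.

>>> carry_out(
  deltas=[
    [[0,0,0],0,1],
    [[0,0,0],0,1],
    [[0,0,0],0,1],
    [[0,0,0],0,1],
    [[0,0,0],0,1],
    [[0,0,0],0,1],
    [[0,0,-1.5],0,1],
    [[0,0,-3],0,1],
    [[0,0,-3],0,1],
    [[0,0,-3],0,1],
    [[0,0,-1.5],0,1],
  ],
)

```text
clock: 14.45
eef_pos: [556.8, 173.5, 157.3]
eef_rot: [3.137, -0.0, 1.726]
wrist_force: [0.6, -0.1, 0.2]
finger_gap: 94.0
```

>>> carry_out(
  deltas=[
    [[-2,-0.4,0],0,1],
    [[-3.6,-0.65,0],0,1],
    [[-3.8,-0.7,0],0,1],
    [[-3.8,-0.7,0],0,1],
    [[-3.8,-0.7,0],0,1],
    [[-3.8,-0.7,0],0,1],
    [[-3.8,-0.7,0.5],0,1],
    [[-3.8,-0.7,0.8],0,1],
    [[-3.8,-0.7,0.8],0,1],
    [[-3.8,-0.7,0.8],0,1],
    [[-3.8,-0.7,0.8],0,1],
    [[-3.8,-0.7,0.8],0,1],
    [[-2.47,-0.47,0.5],0,1],
    [[-1,-0.15,0],0,1],
    [[0,0,0],0,1],
    [[0,0,0],0,1],
  ],
)

```text
clock: 15.78
eef_pos: [543.3, -304.5, 103.6]
eef_rot: [3.142, -0.0, 1.726]
wrist_force: [0.1, 0.2, -0.2]
finger_gap: 93.7
```

```bash
python3 - <<'E'
from h import *
p,d,C=snap('wrist','w10'); s=manip.read_state(); print(s['clock'],s['eef_pos'],s['finger_gap'],s['wrist_force'])
hsv=cv2.cvtColor(p,cv2.COLOR_RGB2HSV); m=cv2.inRange(hsv,(0,0,130),(180,50,255)); m[220:]=0
for o in disc('wrist',p,C,m,8,amin=300): print(o)
t,dt,Ct=snap('top','t10')
cv2.imwrite('pics/t10c.png',cv2.resize(t[160:240,130:250,::-1],None,fx=5,fy=5,interpolation=cv2.INTER_CUBIC))
E
```

```text
15.8333 [ 543.51765137 -303.93528098  103.81811724] 93.83876552773839 [0.1902033  0.46734385 0.16117933]
(array([ 793.1, -266.6]), np.float64(56.9), np.float64(9.4), array([538., 202.]))
(array([1007.8, -197.1]), np.float64(91.3), np.float64(41.9), array([635., 177.]))
(array([ 534.6, -250.5]), np.float64(57.3), np.float64(0.8), array([317., 142.]))
(array([ 649. , -213.3]), np.float64(39.0), np.float64(0.7), array([442., 126.]))
(array([ 410.8, -147. ]), np.float64(22.9), np.float64(1.4), array([205.,  21.]))
(array([881.8, -75.2]), np.float64(165.7), np.float64(85.6), array([604.,  75.]))
```

View pics/w10.png

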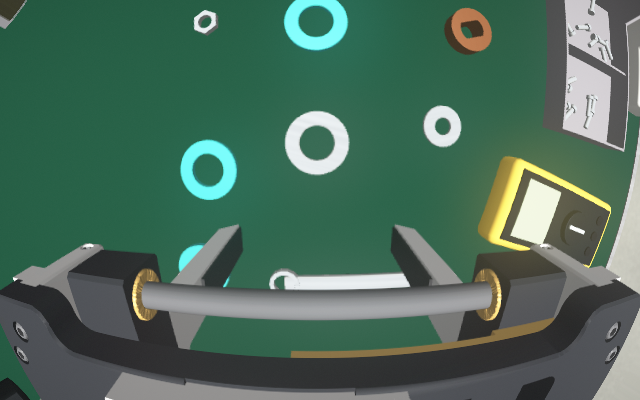

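View pics/t10c.png

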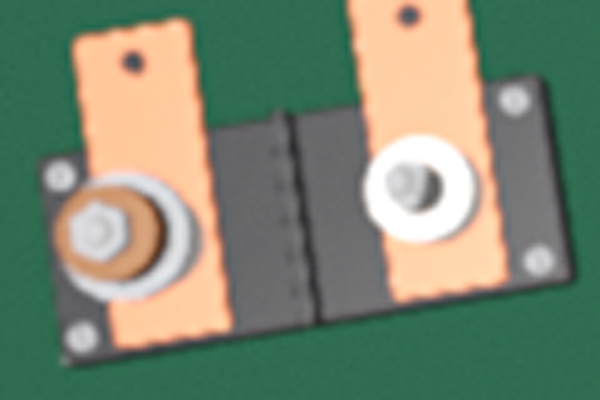

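The top view shows the spacer round the stud at crop (418,188), standing on the copper. In the wrist view the grey washer is at (317,142) and measures 57 mm, as it should. The small washer is at (442,126), the nut at (205,21), and the turquoise rings lie clear of the fingers.

>>> carry_out(
  deltas=[
    [[2.67,-0.02,0],0,1],
    [[2.67,-0.02,0],0,1],
    [[0,0,2.5],0,1],
    [[0,0,3],0,1],
    [[0,0,2.5],0,1],
    [[0,0,1.5],0,1],
    [[0,0,0.8],0,1],
    [[0,0,0],0,1],
    [[0,0,0],0,1],
  ],
)

```text
clock: 16.63
eef_pos: [535.1, -252.0, 1.4]
eef_rot: [3.141, 0.0, 1.727]
wrist_force: [0.1, -0.1, 1.0]
finger_gap: 94.2
```

>>> carry_out(
  deltas=[
    [[0,0,0.2],0,1],
    [[0,0,0.2],0,1],
    [[0,0,0.2],0,1],
    [[0,0,0],0,1],
    [[0,0,0],0,1],
  ],
)

```text
clock: 17.05
eef_pos: [534.9, -252.6, -5.0]
eef_rot: [3.141, 0.001, 1.726]
wrist_force: [0.2, 1.2, 3.5]
finger_gap: 94.0
```

```bash
python3 - <<'E'
from h import *
p,d,C=snap('wrist','w11'); s=manip.read_state(); print(s['clock'],s['eef_pos'],s['finger_gap'],s['wrist_force'])
cv2.imwrite('pics/w11c.png',p[150:330,180:480,::-1].repeat(2,0).repeat(2,1))
T=R.from_euler('xyz',s['eef_rot']).as_matrix();M=C[2]
vv,uu=np.mgrid[200:275,180:460]; uv=np.c_[uu.ravel(),vv.ravel()]
e,r=rays('wrist',uv,C); z=d[uv[:,1],uv[:,0]]; w=e+r*(z/(r@M[:,2]))[:,None]
t=(w-s['eef_pos'])@T
for sd in(-1,1):
    m=(np.abs(t[:,1]*sd-52)<10)&(np.abs(t[:,0]-9)<4)&(w[:,2]>1.5); q=w[m]; print(sd,np.sort(q[:,2])[:6].round(1))
E
```

```text
17.1 [ 534.88971744 -252.65773999   -5.00058973] 94.03410494726535 [ 0.49484012 -0.03049381  4.03660118]
-1 [1.6 1.8 1.9 1.9 2.  2.2]
1 [1.5 1.5 1.9 1.9 1.9 2. ]
```

View pics/w11c.png

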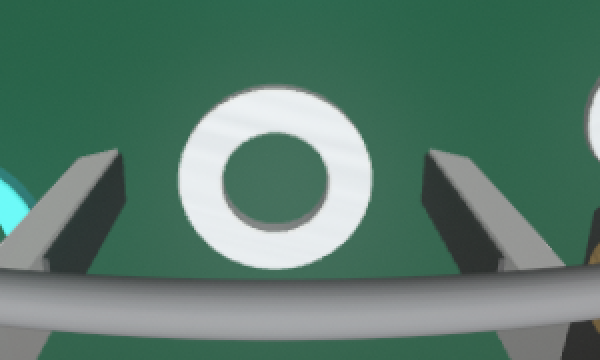

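The washer is centred between the pads, and the tips touch the bench at 4 N. I raise 1.5 mm and grip.

>>> carry_out(
  deltas=[
    [[0,0,-0.15],0,0],
    [[0,0,0],0,0],
    [[0,0,0],0,0],
    [[0,0,0],0,0],
    [[0,0,0],0,0],
    [[0,0,0],0,0],
    [[0,0,0],0,0],
    [[0,0,0],0,0],
  ],
  grip_force=35,
)

```text
clock: 17.77
eef_pos: [534.4, -252.5, -4.2]
eef_rot: [-3.141, -0.0, 1.726]
wrist_force: [0.4, -0.6, -0.9]
finger_gap: 58.1
```

>>> carry_out(
  deltas=[
    [[0,0,-0.5],0,0],
    [[0,0,-1],0,0],
    [[0,0,-2],0,0],
    [[0,0,-2.5],0,0],
    [[0,0,-2.5],0,0],
    [[0,0,-2.5],0,0],
    [[0,0,-1],0,0],
    [[0,0,0],0,0],
  ],
)

```text
clock: 18.43
eef_pos: [535.5, -253.0, 118.9]
eef_rot: [3.138, 0.003, 1.726]
wrist_force: [0.2, -0.4, -0.6]
finger_gap: 57.9
```

```bash
python3 - <<'E'
from h import *
p,d,C=snap('wrist','w12'); s=manip.read_state(); print(s['clock'],s['eef_pos'],s['finger_gap'],s['wrist_force'])
cv2.imwrite('pics/w12c.png',p[150:330,180:480,::-1].repeat(2,0).repeat(2,1))
hsv=cv2.cvtColor(p,cv2.COLOR_RGB2HSV); m=cv2.inRange(hsv,(0,0,175),(180,45,255)); m[284:]=0
zt=s['eef_pos'][2]+3.5+8
cs,h=cv2.findContours(m,cv2.RETR_CCOMP,cv2.CHAIN_APPROX_NONE)
for c in cs:
    if cv2.contourArea(c)>400:
        w=onplane('wrist',c[:,0].astype(float),zt,C)[:,:2]; (x,y),r=cv2.minEnclosingCircle(w.astype(np.float32)); print(round(x,1),round(y,1),round(2*r,1),c[:,0].mean(0))
E
```

```text
18.4833 [ 534.75093573 -252.6156437   116.68012492] 57.60810070904336 [-0.0102101   0.24128431 -1.65314678]
687.9 -239.1 49.7 [523.81875 248.10625]
534.9 -251.9 58.8 [316.38931298 239.00381679]
534.9 -252.0 33.5 [316.27210884 240.7755102 ]
597.9 -201.1 23.4 [433.04901961 175.91176471]
852.0 -202.6 166.9 [627.68 220.99]
802.1 -77.4 117.0 [634.55465587  91.01619433]
728.4 -115.9 153.0 [585.2718894  101.80414747]
729.7 -115.8 149.6 [597.43772242  91.57829181]
```

View pics/w12c.png

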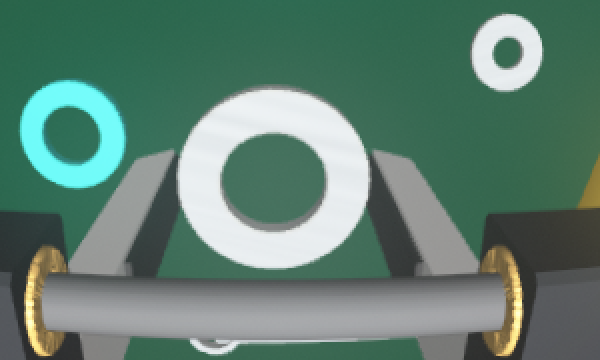

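The washer is held flat with a gap of 57.7. I carry it to the stud with its foot at about 121 mm.

>>> carry_out(
  deltas=[
    [[1.6,0.34,0],0,0],
    [[3,0.62,0],0,0],
    [[3.8,0.8,0],0,0],
    [[3.8,0.8,0],0,0],
    [[3.8,0.8,0],0,0],
    [[3.8,0.8,0],0,0],
    [[3.8,0.8,0],0,0],
    [[3.8,0.8,0],0,0],
    [[3.8,0.8,0],0,0],
    [[3.8,0.8,0],0,0],
    [[3.4,0.7,0],0,0],
    [[2.2,0.45,0],0,0],
    [[1.02,0.19,0],0,0],
    [[0,0,0],0,0],
    [[0,0,0],0,0],
    [[0,0,0],0,0],
  ],
)

```text
clock: 19.82
eef_pos: [555.9, 170.7, 115.3]
eef_rot: [-3.141, 0.0, 1.725]
wrist_force: [-0.2, -0.7, -1.6]
finger_gap: 57.5
```

```bash
python3 - <<'E'
from h import *
p,d,C=snap('wrist','w13'); s=manip.read_state(); print(s['clock'],s['eef_pos'],s['finger_gap'],s['wrist_force'],to((556.3,172.0,100)))
cv2.imwrite('pics/w13c.png',p[150:330,180:480,::-1].repeat(2,0).repeat(2,1))
K,e,M=C
for q in ([556.1,173.3,96],):
    v=M.T@(np.array(q)-e); r=np.hypot(*v[:2]); th=np.arctan2(r,v[2]); u=K[0,2]+K[0,0]*th*v[0]/r; w=K[1,2]+K[0,0]*th*v[1]/r; print(q,((u-180)*2).round(),((w-150)*2).round())
E
```

```text
19.8667 [556.00285774 170.66810583 115.59236465] 57.69363987407436 [-0.56773002 -0.27129552 -0.09062505] [0.13 0.05 1.56]
[556.1, 173.3, 96] 276.0 149.0
```

View pics/w13c.png

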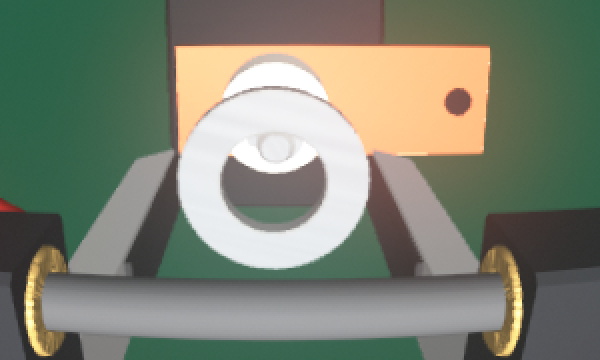

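The stud top shows at crop (276,148), where I predicted it. I shift by the small remainder and lower.

>>> carry_out(
  deltas=[
    [[0.13,0.04,0.6],0,0],
    [[0,0,0.8],0,0],
    [[0,0,0.8],0,0],
    [[0,0,0.8],0,0],
    [[0,0,0.8],0,0],
    [[0,0,0.8],0,0],
    [[0,0,0.5],0,0],
    [[0,0,0.3],0,0],
    [[0,0,0.1],0,0],
    [[0,0,0],0,0],
    [[0,0,0],0,0],
  ],
)

```text
clock: 20.78
eef_pos: [556.4, 173.6, 61.3]
eef_rot: [3.141, -0.0, 1.726]
wrist_force: [0.0, -0.2, -0.2]
finger_gap: 57.5
```

>>> carry_out(
  deltas=[
    [[-0.12,0,0.2],0,0],
    [[0,0,0.2],0,0],
    [[0,0,0.1],0,0],
    [[0,0,0.1],0,0],
    [[0,0,0],0,0],
    [[0,0,0],0,0],
  ],
)

```text
clock: 21.28
eef_pos: [556.4, 172.4, 54.9]
eef_rot: [-3.142, 0.0, 1.726]
wrist_force: [0.2, 0.6, -0.8]
finger_gap: 58.0
```

>>> carry_out(
  deltas=[
    [[0,0,0.06],0,0],
    [[0,0,0.05],0,0],
    [[0,0,0],0,0],
  ],
)

```text
clock: 21.53
eef_pos: [556.4, 172.4, 53.8]
eef_rot: [3.142, -0.0, 1.726]
wrist_force: [-0.8, -0.7, -0.8]
finger_gap: 57.9
```

>>> carry_out(
  deltas=[
    [[0,0,0.05],0,0],
    [[0,0,0.04],0,0],
    [[0,0,0],0,0],
  ],
)

```text
clock: 21.78
eef_pos: [556.4, 172.3, 53.7]
eef_rot: [3.141, -0.0, 1.726]
wrist_force: [-3.1, -1.0, 7.9]
finger_gap: 57.7
```

Contact at 7.9 N, so the washer is on the spacer. I release, rise and go to view the bushing.

>>> carry_out(
  deltas=[
    [[0,0,-0.05],0,1],
    [[0,0,0],0,1],
    [[0,0,0],0,1],
    [[0,0,0],0,1],
    [[0,0,0],0,1],
    [[0,0,0],0,1],
    [[0,0,-1],0,1],
    [[0,0,-2.5],0,1],
    [[0,0,-3],0,1],
    [[0,0,-2],0,1],
    [[0,0,-1],0,1],
  ],
)

```text
clock: 22.7
eef_pos: [557.3, 172.6, 152.1]
eef_rot: [3.137, -0.0, 1.726]
wrist_force: [-0.3, -0.5, 1.0]
finger_gap: 94.0
```

>>> carry_out(
  deltas=[
    [[-2,0.3,0],0,1],
    [[-3.4,0.55,0],0,1],
    [[-3.7,0.6,0],0,1],
    [[-3.7,0.6,0],0,1],
    [[-3.7,0.6,0],0,1],
    [[-3.7,0.6,0.3],0,1],
    [[-3.7,0.6,0.4],0,1],
    [[-3.7,0.6,0.4],0,1],
    [[-3.6,0.6,0.4],0,1],
    [[-2.7,0.4,0.4],0,1],
    [[-1.2,0.23,0.2],0,1],
    [[0,0,0],0,1],
    [[0,0,0],0,1],
    [[0,0,0],0,1],
  ],
)

```text
clock: 23.87
eef_pos: [666.7, -164.0, 127.7]
eef_rot: [-3.142, -0.0, 1.728]
wrist_force: [0.5, 0.4, 0.8]
finger_gap: 94.1
```

```bash
python3 - <<'E'
from h import *
p,d,C=snap('wrist','w14'); s=manip.read_state(); print(s['clock'],s['eef_pos'],s['eef_rot'],s['finger_gap'],s['wrist_force'])
hsv=cv2.cvtColor(p,cv2.COLOR_RGB2HSV)
m=cv2.inRange(hsv,(3,100,60),(20,255,255)); m[220:]=0; m[:,:200]=0;m[:,430:]=0
for o in disc('wrist',p,C,m,24,amin=300): print(o)
cv2.imwrite('pics/w14c.png',cv2.resize(p[100:190,260:380,::-1],None,fx=6,fy=6,interpolation=cv2.INTER_CUBIC))
t,dt,Ct=snap('top','t14'); cv2.imwrite('pics/t14c.png',cv2.resize(t[160:240,130:250,::-1],None,fx=5,fy=5,interpolation=cv2.INTER_CUBIC))
np.save('pics/C14.npy',np.c_[C[2],C[1]])
E
```

```text
23.9167 [ 666.84144654 -163.85673692  127.9091429 ] [ 3.14130408e+00 -6.15846198e-05  1.72799841e+00] 93.8743073488932 [ 0.45006497 -0.98110056  0.18025755]
(array([ 659.8, -114.3]), np.float64(42.9), np.float64(0.8), array([318., 147.]))
```

View pics/w14c.png

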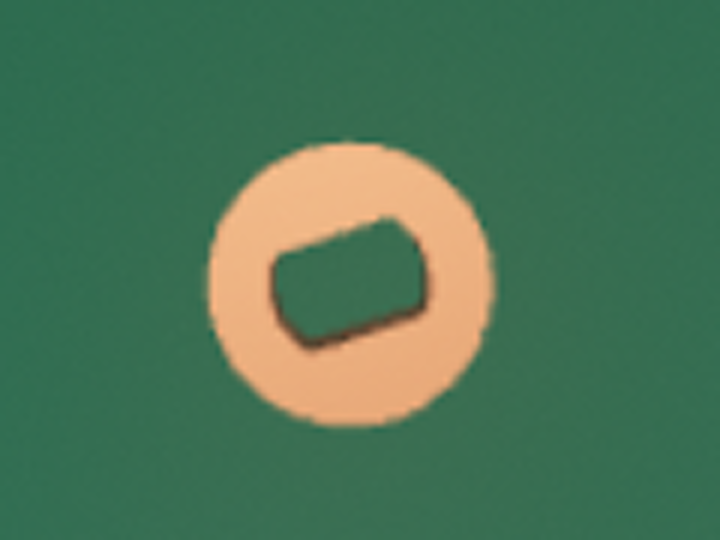

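View pics/t14c.png

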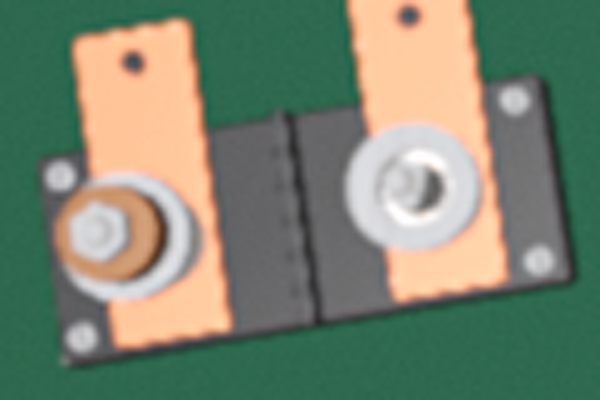

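The top view shows the washer lying on the spacer round the stud. The bushing's hole flats and the stud's flats differ by about 41°. I compute both angles in the world frame.

```bash
python3 - <<'E'
from h import *
K=cal('wrist')[0]
def ang(C,pts,z):
    w=onplane('wrist',pts,z,C)[:,:2]; v=w[1]-w[0]; return np.degrees(np.arctan2(v[1],v[0]))
# stud w2
a=np.load('pics/w2C.npy'); C2=(a[0],a[1][:,0],a[2])
q=np.array([[255,130],[400,195],[192,272],[345,337]])/9.+[285,115]-0.44
print('stud guess',ang(C2,q[:2],80),ang(C2,q[2:],80))
im=cv2.imread('pics/w2.png'); hsv=cv2.cvtColor(im,cv2.COLOR_BGR2HSV)
big=cv2.resize(im[115:170,285:350],None,fx=8,fy=8,interpolation=cv2.INTER_CUBIC)
h8=cv2.cvtColor(big,cv2.COLOR_BGR2HSV); m=cv2.inRange(h8,(0,0,120),(180,60,255))
cs,_=cv2.findContours(m,cv2.RETR_EXTERNAL,cv2.CHAIN_APPROX_NONE); c=max(cs,key=cv2.contourArea)
w=onplane('wrist',(c[:,0]+.5)/8.-.5+[285,115],80,C2)[:,:2].astype(np.float32)
print('stud area',cv2.contourArea(c)); r=cv2.minAreaRect(w); print('stud rect',r)
b=cv2.boxPoints(r); 
for i in(0,1): v=b[i+1]-b[i]; print(np.linalg.norm(v),np.degrees(np.arctan2(v[1],v[0]))%180)
mo=cv2.moments(w.reshape(-1,1,2)); print('stud c',mo['m10']/mo['m00'],mo['m01']/mo['m00'],'axis',np.degrees(.5*np.arctan2(2*mo['mu11'],mo['mu20']-mo['mu02']))%180)
# bushing
A=np.load('pics/C14.npy'); C14=(K,A[:,3],A[:,:3]); im=cv2.imread('pics/w14.png')
big=cv2.resize(im[100:190,260:380],None,fx=8,fy=8,interpolation=cv2.INTER_CUBIC)
h8=cv2.cvtColor(big,cv2.COLOR_BGR2HSV); m=cv2.inRange(h8,(3,60,110),(22,255,255))
cs,h=cv2.findContours(m,cv2.RETR_CCOMP,cv2.CHAIN_APPROX_NONE)
for c in cs:
    if cv2.contourArea(c)>3000:
        w=onplane('wrist',(c[:,0]+.5)/8.-.5+[260,100],24,C14)[:,:2].astype(np.float32); r=cv2.minAreaRect(w); b=cv2.boxPoints(r)
        print('bush',r[0],[(np.linalg.norm(b[i+1]-b[i]).round(1),(np.degrees(np.arctan2(*(b[i+1]-b[i])[::-1]))%180).round(1)) for i in(0,1)])
        mo=cv2.moments(w.reshape(-1,1,2)); print(' axis',np.degrees(.5*np.arctan2(2*mo['mu11'],mo['mu20']-mo['mu02']))%180, mo['m10']/mo['m00'],mo['m01']/mo['m00'])
s=manip.read_state(); print(s['clock'],s['eef_pos'])
E
```

```text
stud guess -15.282245894245232 -14.285127541929077
stud area 24731.5
stud rect ((555.59814453125, 173.58641052246094), (15.625283241271973, 22.23028564453125), 76.02657318115234)
22.23023 166.02655
15.62529 76.02656
stud c 555.6401946140982 173.70599249339148 axis 165.22143772987803
bush (660.0416870117188, -114.23727416992188) [(np.float32(43.7), np.float32(99.0)), (np.float32(44.1), np.float32(9.0))]
 axis 130.8203803239166 659.8537492590981 -114.26688122123376
bush (659.7744140625, -113.92613220214844) [(np.float32(16.3), np.float32(119.0)), (np.float32(24.1), np.float32(29.0))]
 axis 28.45021154614897 659.7881671580966 -113.8816441995672
23.9667 [ 666.9231487  -163.9625413   128.02612153]
```

The stud flats lie at -14.5° (15.6 × 22.2 mm, as expected) and the bushing's at 28.7° (16.3 × 24.1 mm). So the bushing has to turn by -43.2° in yaw, which is +43.2° about tool z. I grasp its head.

>>> carry_out(
  deltas=[
    [[2.44,0.04,0],0,1],
    [[2.44,0.04,0],0,1],
    [[0,0,2.5],0,1],
    [[0,0,3],0,1],
    [[0,0,3],0,1],
    [[0,0,2.3],0,1],
    [[0,0,1],0,1],
    [[0,0,0.5],0,1],
    [[0,0,0],0,1],
    [[0,0,0],0,1],
  ],
)

```text
clock: 24.8
eef_pos: [660.8, -117.1, 6.1]
eef_rot: [3.14, 0.001, 1.727]
wrist_force: [0.7, -0.7, 0.4]
finger_gap: 94.3
```

```bash
python3 - <<'E'
from h import *
p,d,C=snap('wrist','w15'); s=manip.read_state(); print(s['clock'],s['eef_pos'],s['finger_gap'],s['wrist_force'])
cv2.imwrite('pics/w15c.png',p[150:330,180:480,::-1].repeat(2,0).repeat(2,1))
E
```

```text
24.85 [ 660.96004949 -117.31918938    6.32857753] 94.00348789458428 [ 0.61083186 -0.81165539  0.82415308]
```

View pics/w15c.png

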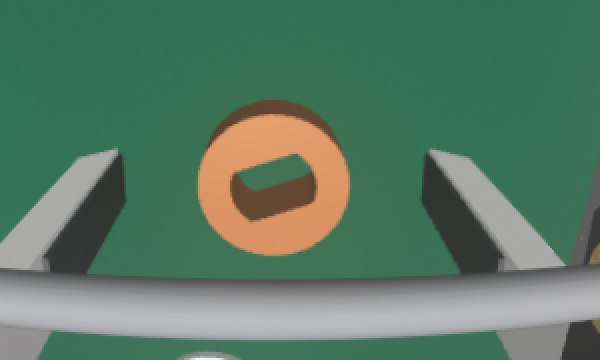

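The bushing is between the pads but about 3 mm ahead of the TCP. I shift 1.5 mm and grip.

>>> carry_out(
  deltas=[
    [[0.15,0,0],0,1],
    [[0,0,0],0,0],
    [[0,0,0],0,0],
    [[0,0,0],0,0],
    [[0,0,0],0,0],
    [[0,0,0],0,0],
    [[0,0,0],0,0],
    [[0,0,0],0,0],
    [[0,0,0],0,0],
    [[0,0,0],0,0],
    [[0,0,0],0,0],
  ],
  grip_force=25,
)

```text
clock: 25.77
eef_pos: [659.9, -115.8, 4.4]
eef_rot: [3.142, 0.0, 1.726]
wrist_force: [0.7, 0.6, -0.5]
finger_gap: 44.7
```

>>> carry_out(
  deltas=[
    [[0,0,-0.5],0,0],
    [[0,0,-1],0,0],
    [[0,0,-2],0,0],
    [[0,0,-3],0,0],
    [[0,0,-3],0,0],
    [[0,0,-2.5],0,0],
    [[0,0,-1],0,0],
    [[0,0,0],0,0],
    [[0,0,0],0,0],
  ],
)

```text
clock: 26.52
eef_pos: [659.6, -115.8, 133.8]
eef_rot: [-3.141, -0.0, 1.726]
wrist_force: [-0.2, 0.3, -1.1]
finger_gap: 44.6
```

```bash
python3 - <<'E'
from h import *
p,d,C=snap('wrist','w16'); s=manip.read_state(); print(s['clock'],s['eef_pos'],s['eef_rot'],s['finger_gap'],s['wrist_force'])
cv2.imwrite('pics/w16c.png',p[150:330,180:480,::-1].repeat(2,0).repeat(2,1))
y0,x0=190,260
big=cv2.resize(p[y0:285,x0:375],None,fx=8,fy=8,interpolation=cv2.INTER_CUBIC)
h8=cv2.cvtColor(big,cv2.COLOR_RGB2HSV); m=cv2.inRange(h8,(3,60,150),(22,255,255))
cs,h=cv2.findContours(m,cv2.RETR_CCOMP,cv2.CHAIN_APPROX_NONE)
zt=s['eef_pos'][2]+24-6.2
for c in cs:
    if cv2.contourArea(c)>3000:
        w=onplane('wrist',(c[:,0]+.5)/8.-.5+[x0,y0],zt,C)[:,:2].astype(np.float32); r=cv2.minAreaRect(w); b=cv2.boxPoints(r)
        print('bush',r[0],[(np.linalg.norm(b[i+1]-b[i]).round(1),(np.degrees(np.arctan2(*(b[i+1]-b[i])[::-1]))%180).round(1)) for i in(0,1)], to((*r[0],0))[:2])
E
```

```text
26.5667 [ 659.20359845 -115.65985198  132.75868852] [-3.13951376e+00 -8.35950791e-04  1.72636081e+00] 44.662610470462035 [-0.36695885 -0.20982706 -0.97483136]
bush (659.0609130859375, -115.169677734375) [(np.float32(44.6), np.float32(174.3)), (np.float32(44.6), np.float32(84.3))] [0.04 0.02]
bush (659.03076171875, -115.21668243408203) [(np.float32(16.9), np.float32(117.2)), (np.float32(25.3), np.float32(27.2))] [0.04 0.02]
```

View pics/w16c.png

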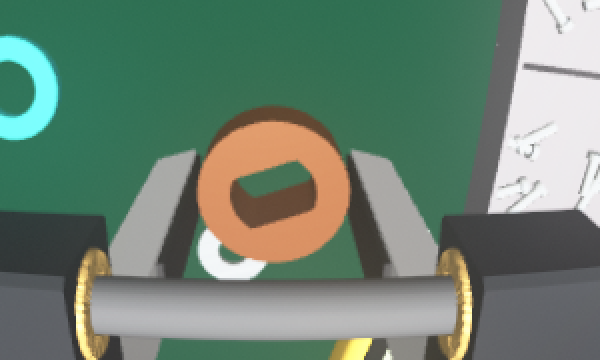

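The bushing is held level with a gap of 44.7, and its flats read 27–28.7°. I carry it over the stud and turn it +42.5°.

>>> carry_out(
  deltas=[
    [[1.4,-0.28,0],0,0],
    [[2.8,-0.54,0],0,0],
    [[3.7,-0.71,0],0,0],
    [[3.7,-0.71,0],0,0],
    [[3.7,-0.71,0],0,0],
    [[3.7,-0.71,0],0,0],
    [[3.7,-0.71,0],0,0],
    [[3.7,-0.71,0],0,0],
    [[2.4,-0.47,0],0,0],
    [[1.28,-0.26,0],0,0],
    [[0,0,0],0,0],
  ],
)

```text
clock: 27.48
eef_pos: [554.6, 174.2, 133.1]
eef_rot: [-3.139, 0.0, 1.729]
wrist_force: [-0.2, 0.2, -0.2]
finger_gap: 44.4
```

>>> carry_out(
  deltas=[
    [[0,0,0],3,0],
    [[0,0,0],6.5,0],
    [[0,0,0],6.5,0],
    [[0,0,0],6.5,0],
    [[0,0,0],6.5,0],
    [[0,0,0],6.5,0],
    [[0,0,0],5,0],
    [[0,0,0],2,0],
    [[0,0,0],0,0],
    [[0,0,0],0,0],
    [[0,0,0],0,0],
  ],
)

```text
clock: 28.4
eef_pos: [556.0, 171.6, 134.0]
eef_rot: [-3.141, 0.001, 0.985]
wrist_force: [-0.8, -0.7, -0.8]
finger_gap: 44.0
```

```bash
cat >> h.py <<'E'
def bushfit(p,C,zt,lo=150,y0=190,x0=260):
    big=cv2.resize(p[y0:285,x0:375],None,fx=8,fy=8,interpolation=cv2.INTER_CUBIC)
    h8=cv2.cvtColor(big,cv2.COLOR_RGB2HSV); m=cv2.inRange(h8,(3,60,lo),(22,255,255))
    cs,h=cv2.findContours(m,cv2.RETR_CCOMP,cv2.CHAIN_APPROX_NONE)
    for c in cs:
        if cv2.contourArea(c)>3000:
            w=onplane('wrist',(c[:,0]+.5)/8.-.5+[x0,y0],zt,C)[:,:2].astype(np.float32); r=cv2.minAreaRect(w); b=cv2.boxPoints(r)
            print('bush',np.round(r[0],1),[(np.linalg.norm(b[i+1]-b[i]).round(1),(np.degrees(np.arctan2(*(b[i+1]-b[i])[::-1]))%180).round(1)) for i in(0,1)], 'tool off cm',to((*r[0],0))[:2])
def proj(C,q):
    K,e,M=C; v=M.T@(np.array(q,float)-e); r=np.hypot(*v[:2]); th=np.arctan2(r,v[2]); return np.array([K[0,2]+K[0,0]*th*v[0]/r,K[1,2]+K[0,0]*th*v[1]/r])
E
python3 - <<'E'
from h import *
p,d,C=snap('wrist','w17'); s=manip.read_state(); print(s['clock'],s['eef_pos'],s['eef_rot'],s['finger_gap'],s['wrist_force'])
cv2.imwrite('pics/w17c.png',cv2.resize(p[170:300,220:420,::-1],None,fx=4,fy=4,interpolation=cv2.INTER_CUBIC))
bushfit(p,C,s['eef_pos'][2]+19.6)
print('stud top at crop',(proj(C,(555.9,173.5,96))-[220,170])*4, 'move', to((555.2,172.5,100)))
E
```

```text
28.45 [555.9516107  171.79008526 134.10321934] [-3.14130133e+00  4.30967473e-04  9.85309092e-01] 44.63916369725194 [-0.09898415  1.11420799 -0.6204016 ]
bush [556.1 173.3] [(np.float32(43.5), np.float32(144.9)), (np.float32(43.7), np.float32(54.9))] tool off cm [ 0.14 -0.07]
bush [556.  173.2] [(np.float32(25.0), np.float32(165.7)), (np.float32(16.7), np.float32(75.7))] tool off cm [ 0.12 -0.07]
bush [590.  186.4] [(np.float32(10.2), np.float32(146.6)), (np.float32(7.3), np.float32(56.6))] tool off cm [3.11 2.03]
bush [553.6 202.4] [(np.float32(15.2), np.float32(99.2)), (np.float32(16.2), np.float32(9.2))] tool off cm [ 2.43 -1.88]
stud top at crop [384.15265765 190.10448694] move [ 0.02 -0.1   3.41]
```

View pics/w17c.png

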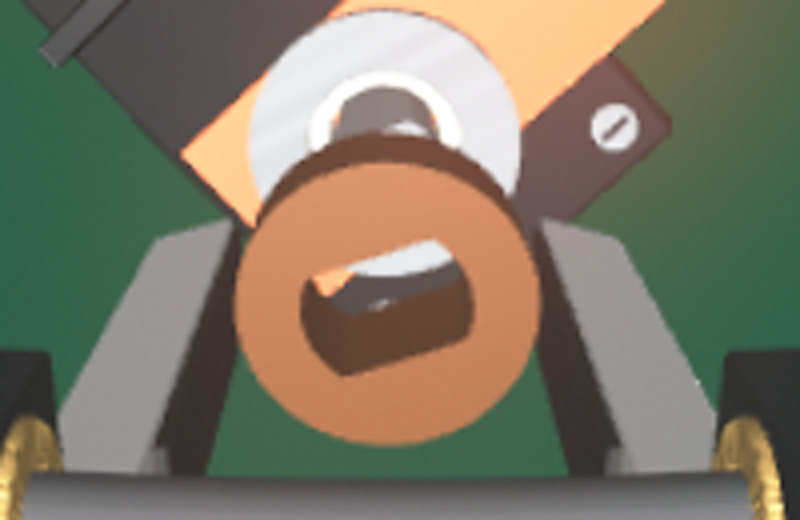

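The bushing's flats now read 165.7° against the stud's 165.5°. Its centre is (556.1,173.2) against the stud's (555.9,173.5). I lower towards the thread's top at z = 96.

>>> carry_out(
  deltas=[
    [[0.02,-0.02,0.6],0,0],
    [[0,0,0.8],0,0],
    [[0,0,0.8],0,0],
    [[0,0,0.5],0,0],
    [[0,0,0.3],0,0],
    [[0,0,0],0,0],
    [[0,0,0],0,0],
    [[0,0,0],0,0],
  ],
)

```text
clock: 29.12
eef_pos: [555.9, 172.7, 104.7]
eef_rot: [3.141, -0.0, 0.985]
wrist_force: [-0.3, 0.5, -0.1]
finger_gap: 44.3
```

```bash
python3 - <<'E'
from h import *
p,d,C=snap('wrist','w18'); s=manip.read_state(); print(s['clock'],s['eef_pos'],s['eef_rot'],s['finger_gap'],s['wrist_force'])
cv2.imwrite('pics/w18c.png',cv2.resize(p[170:300,220:420,::-1],None,fx=4,fy=4,interpolation=cv2.INTER_CUBIC))
bushfit(p,C,s['eef_pos'][2]+19.6)
print('stud top at crop',(proj(C,(555.9,173.5,96))-[220,170])*4)
E
```

```text
29.1667 [555.98034828 172.69219752 104.82605365] [ 3.14115992e+00 -4.80840922e-04  9.84640078e-01] 44.72391886572687 [ 0.2712654   1.36257119 -0.7010484 ]
bush [555.1 180.6] [(np.float32(56.5), np.float32(99.0)), (np.float32(43.8), np.float32(9.0))] tool off cm [ 0.6  -0.52]
bush [555.9 174.3] [(np.float32(25.0), np.float32(165.0)), (np.float32(16.7), np.float32(75.0))] tool off cm [ 0.12 -0.1 ]
bush [590.5 184.3] [(np.float32(17.4), np.float32(146.6)), (np.float32(11.9), np.float32(56.6))] tool off cm [2.88 2.23]
stud top at crop [387.62320439 246.75457239]
```

View pics/w18c.png

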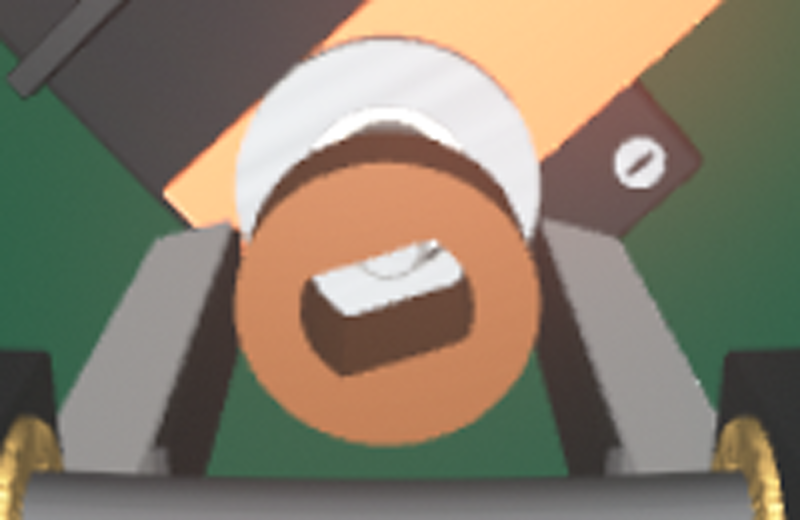

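Through the hole the thread's end ring shows centred at about crop x = 393. The bushing's axis is at x = 388, so I shift 0.7 mm in tool y and lower gently onto the thread.

>>> carry_out(
  deltas=[
    [[-0.02,0.07,0],0,0],
    [[0,0,0.2],0,0],
    [[0,0,0.15],0,0],
    [[0,0,0.15],0,0],
    [[0,0,0.15],0,0],
    [[0,0,0.15],0,0],
    [[0,0,0],0,0],
  ],
)

```text
clock: 29.75
eef_pos: [556.1, 172.1, 96.1]
eef_rot: [-3.141, 0.0, 0.985]
wrist_force: [0.1, 1.0, -0.2]
finger_gap: 44.9
```

>>> carry_out(
  deltas=[
    [[0,0,0.2],0,0],
    [[0,0,0.2],0,0],
    [[0,0,0.2],0,0],
    [[0,0,0.2],0,0],
    [[0,0,0],0,0],
    [[0,0,0],0,0],
  ],
)

```text
clock: 30.25
eef_pos: [556.2, 172.1, 88.3]
eef_rot: [-3.141, 0.0, 0.985]
wrist_force: [0.6, 0.5, -1.5]
finger_gap: 44.2
```

```bash
python3 - <<'E'
from h import *
p,d,C=snap('wrist','w19'); s=manip.read_state(); print(s['clock'],s['eef_pos'],s['eef_rot'],s['finger_gap'],s['wrist_force'])
cv2.imwrite('pics/w19c.png',cv2.resize(p[210:280,280:360,::-1],None,fx=8,fy=8,interpolation=cv2.INTER_CUBIC))
bushfit(p,C,s['eef_pos'][2]+19.6)
print('stud top',(proj(C,(555.9,173.5,96))-[280,210])*8)
E
```

```text
30.3 [556.26269956 172.09074117  88.43874752] [-3.14154268e+00  3.27541930e-05  9.84592497e-01] 44.3739760715979 [ 0.3907215   0.06942529 -0.363837  ]
bush [556.3 173.7] [(np.float32(43.5), np.float32(144.2)), (np.float32(43.8), np.float32(54.2))] tool off cm [ 0.14 -0.08]
bush [556.2 173.6] [(np.float32(25.0), np.float32(164.5)), (np.float32(16.7), np.float32(74.5))] tool off cm [ 0.12 -0.09]
bush [547.  202.3] [(np.float32(8.6), np.float32(99.1)), (np.float32(21.6), np.float32(9.1))] tool off cm [ 2.   -2.44]
bush [589.3 183.2] [(np.float32(19.6), np.float32(146.6)), (np.float32(14.4), np.float32(56.6))] tool off cm [2.75 2.14]
stud top [288.22880486 240.48075599]
```

View pics/w19c.png

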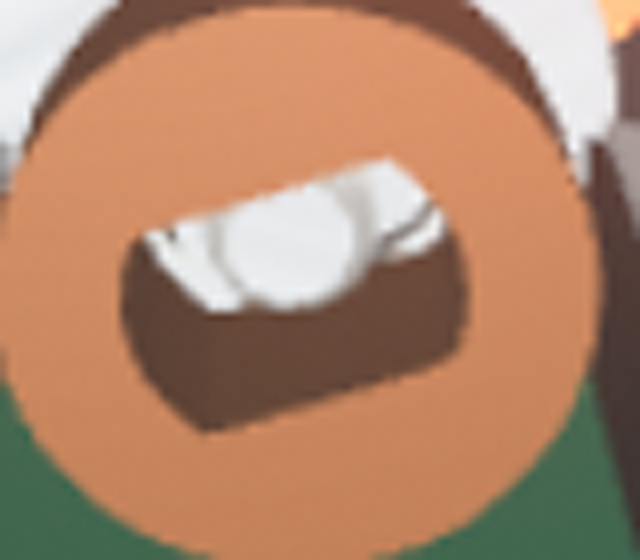

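The thread shows through the hole at (290,242), within 0.2 mm of the prediction. The bushing is about 0.4 mm ahead along tool x, so I correct and feel over the step.

>>> carry_out(
  deltas=[
    [[-0.03,0,0],0,0],
    [[0,0,0.1],0,0],
    [[0,0,0.1],0,0],
    [[0,0,0.1],0,0],
    [[0,0,0.08],0,0],
    [[0,0,0.06],0,0],
    [[0,0,0.06],0,0],
    [[0,0,0],0,0],
  ],
)

```text
clock: 30.97
eef_pos: [556.0, 171.8, 83.3]
eef_rot: [-3.141, 0.0, 0.985]
wrist_force: [-0.7, 0.4, -0.1]
finger_gap: 44.2
```

>>> carry_out(
  deltas=[
    [[0,0,0.08],0,0],
    [[0,0,0.08],0,0],
    [[0,0,0.08],0,0],
    [[0,0,0],0,0],
  ],
)

```text
clock: 31.3
eef_pos: [556.0, 171.8, 80.8]
eef_rot: [-3.141, 0.0, 0.985]
wrist_force: [-1.3, 0.6, 0.5]
finger_gap: 44.4
```

>>> carry_out(
  deltas=[
    [[0,0,0.12],0,0],
    [[0,0,0.12],0,0],
    [[0,0,0.12],0,0],
    [[0,0,0.12],0,0],
    [[0,0,0.12],0,0],
    [[0,0,0.12],0,0],
    [[0,0,0.1],0,0],
    [[0,0,0],0,0],
  ],
)

```text
clock: 31.97
eef_pos: [556.0, 171.8, 72.6]
eef_rot: [-3.141, 0.0, 0.985]
wrist_force: [0.6, 1.0, -0.2]
finger_gap: 44.5
```

>>> carry_out(
  deltas=[
    [[0,0,0.08],0,0],
    [[0,0,0.08],0,0],
    [[0,0,0.08],0,0],
    [[0,0,0.08],0,0],
    [[0,0,0],0,0],
  ],
)

```text
clock: 32.38
eef_pos: [556.0, 171.8, 69.5]
eef_rot: [-3.141, 0.0, 0.985]
wrist_force: [-0.3, 0.0, -0.7]
finger_gap: 44.7
```

Foot at about 65 mm with no resistance, so the neck is entering the washer's hole. About 5 mm remain.

>>> carry_out(
  deltas=[
    [[0,0,0.07],0,0],
    [[0,0,0.07],0,0],
    [[0,0,0.07],0,0],
    [[0,0,0.07],0,0],
    [[0,0,0],0,0],
  ],
)

```text
clock: 32.8
eef_pos: [556.0, 171.8, 66.7]
eef_rot: [-3.141, 0.0, 0.985]
wrist_force: [-0.2, 0.5, -1.1]
finger_gap: 44.6
```

>>> carry_out(
  deltas=[
    [[0,0,0.06],0,0],
    [[0,0,0.06],0,0],
    [[0,0,0.05],0,0],
    [[0,0,0],0,0],
  ],
)

```text
clock: 33.13
eef_pos: [556.0, 171.8, 65.0]
eef_rot: [-3.141, 0.0, 0.985]
wrist_force: [0.6, -0.1, -0.5]
finger_gap: 44.5
```

>>> carry_out(
  deltas=[
    [[0,0,0.05],0,0],
    [[0,0,0.04],0,0],
    [[0,0,0],0,0],
  ],
)

```text
clock: 33.38
eef_pos: [556.1, 171.9, 64.4]
eef_rot: [3.142, -0.0, 0.985]
wrist_force: [-0.0, -0.1, 1.4]
finger_gap: 44.6
```

>>> carry_out(
  deltas=[
    [[0,0,0.04],0,0],
    [[0,0,0],0,0],
  ],
)

```text
clock: 33.55
eef_pos: [556.2, 171.9, 64.3]
eef_rot: [3.141, -0.0, 0.985]
wrist_force: [-1.8, -0.7, 5.4]
finger_gap: 44.7
```

The bushing is home: z = 64.3 against 64.4 expected, with 5 N of contact. I release, rise and check.

>>> carry_out(
  deltas=[
    [[0,0,-0.04],0,1],
    [[0,0,0],0,1],
    [[0,0,0],0,1],
    [[0,0,0],0,1],
    [[0,0,0],0,1],
    [[0,0,0],0,1],
    [[0,0,0],0,1],
    [[0,0,-1],0,1],
    [[0,0,-2],0,1],
    [[0,0,-3],0,1],
    [[0,0,-2.5],0,1],
    [[0,0,-1],0,1],
    [[0,0,0],0,1],
  ],
)

```text
clock: 34.63
eef_pos: [557.1, 172.1, 162.1]
eef_rot: [3.138, -0.003, 0.985]
wrist_force: [-1.1, -0.6, -0.4]
finger_gap: 93.8
```

>>> carry_out(
  deltas=[
    [[-1.5,0,0],0,1],
    [[-2.5,0,0],0,1],
    [[-2.5,0,0],0,1],
    [[-1,0,0],0,1],
    [[0,0,0],0,1],
    [[0,0,0],0,1],
  ],
)

```text
clock: 35.13
eef_pos: [514.8, 109.5, 158.9]
eef_rot: [-3.141, 0.0, 0.984]
wrist_force: [-0.1, 0.3, 0.4]
finger_gap: 94.2
```

```bash
python3 - <<'E'
from h import *
p,d,C=snap('wrist','w20'); s=manip.read_state(); print(s['clock'],s['eef_pos'],s['finger_gap'],s['wrist_force'])
cv2.imwrite('pics/w20c.png',cv2.resize(p[20:220,200:440,::-1],None,fx=3,fy=3,interpolation=cv2.INTER_CUBIC))
hsv=cv2.cvtColor(p,cv2.COLOR_RGB2HSV)
M=C[2]; vv,uu=np.mgrid[20:220,200:440]; uv=np.c_[uu.ravel(),vv.ravel()]; e,r=rays('wrist',uv,C); z=d[uv[:,1],uv[:,0]]; w=e+r*(z/(r@M[:,2]))[:,None]
rad=np.linalg.norm(w[:,:2]-[556,173.4],axis=1)
for a,b in((0,4),(15,20),(24,27.5)): q=w[(rad>a)&(rad<b)]; print((a,b),'median z',np.median(q[:,2]).round(1),np.percentile(q[:,2],[5,95]).round(1))
q=w[(rad<26)&(w[:,2]>82)&(w[:,2]<87)]; print('head c',cv2.minEnclosingCircle(q[:,:2].astype(np.float32)))
q=w[(rad<36)&(w[:,2]>64)&(w[:,2]<68)]; print('washer c',cv2.minEnclosingCircle(q[:,:2].astype(np.float32)))
q=w[(rad<14)&(w[:,2]>93)&(w[:,2]<99)]; print('stud c',cv2.minEnclosingCircle(q[:,:2].astype(np.float32)))
p,d,C=snap('scene','s20'); cv2.imwrite('pics/s20c.png',cv2.resize(p[220:330,360:500,::-1],None,fx=4,fy=4,interpolation=cv2.INTER_CUBIC))
E
```

```text
35.1833 [515.01402973 109.90019792 158.92292222] 93.80919694032238 [ 0.72164728 -0.36280528  0.10215395]
(0, 4) median z 95.4 [94.  96.6]
(15, 20) median z 83.3 [82.2 84.4]
(24, 27.5) median z 65.3 [64.1 66.5]
head c ((555.9751586914062, 173.1374053955078), 22.444963455200195)
washer c ((555.6611938476562, 174.06068420410156), 29.25717544555664)
stud c ((555.6586303710938, 173.5425262451172), 6.730467796325684)
```

View pics/w20c.png

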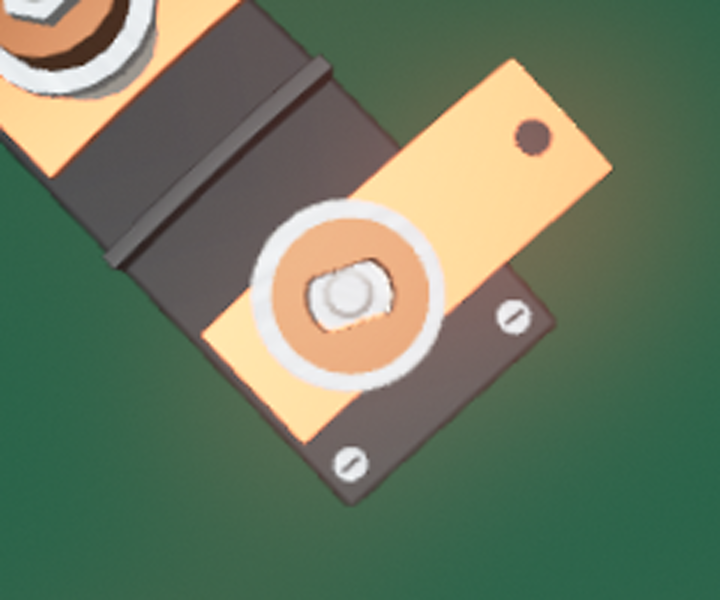

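View pics/s20c.png

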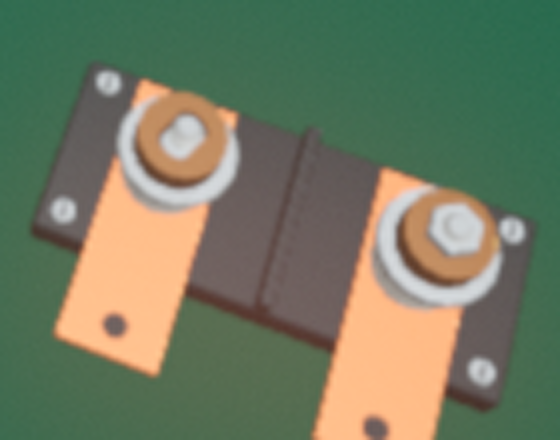

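The wrist view shows the bushing over the stud's flats at (350,293), centred on the washer. The scene view shows the stack matching the finished pole. Depth heights are stud 95.4, head 83.3 and washer 65.3. Nominal values are 96, 84 and 66, so all three read the same 0.7 mm low. The gripper is clear, so I hand the job in.

```bash
python3 -c "
from cell import workorder,manip
print(workorder.sign_off(), manip.read_state()['clock'])"
```

```text
the job is handed in; nothing more can be done
the job is handed in; nothing more can be done
```

The open pole is built up like the finished one: spacer on the copper bar, big washer on the spacer, bushing turned onto the stud's flats and pushed home. I handed it in at about 35 s. No verdict came back, so what follows is from my own checks.

- **Final checks:** the head top read 83.3 mm, the washer top 65.3 mm and the stud top 95.4 mm. The nominal heights are 84, 66 and 96, so all three read the same 0.7 mm low. The bushing and washer centres were within about 0.6 mm of the stud's measured axis. The spacer was only seen from above, standing round the stud. The highest contact force I read was about 8 N, and the gripper stands clear.
- **Fingertip position disagreed with the interface:** it says the tips are 22 mm ahead of the TCP. The wrist depth and the scene view showed them 5–8 mm behind it, and the tips touched the bench at TCP z ≈ -5 mm. I worked from the measured value.
- **Failed grasps:** because of that offset, my first two grips closed above the spacer. The first lifted away empty; I caught the second before lifting. The spacer was not disturbed.
- **Nut and small washer:** I never touched them. I did not re-measure where they lie at the end.

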